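# Square a drawer side against the jig fence and stop

## Task

Square up the plywood drawer side lying on the assembly jig: push it at two points along its near edge until its whole far edge lies tight and parallel against the metal fence, then push its right-hand end to slide it along the fence until it rests against the steel stop, still tight to the fence. Keep it flat on the jig, seat it each time, on the fence and on the stop, with a slow, steady press held for a moment (about 12 to 18 N by hand, never beyond 25 N), and leave the other things on the bench alone.

Things in the scene. Friction and masses are not known exactly. Their poses are not given: they have to be found in the camera images.
- panel: The drawer side: a plain plywood board 90 mm wide (its x), 280 mm long (its y) and 22 mm thick (its z), about 0.3 to 0.55 kg, loose, lying flat on the jig base. Origin: centre of its underside. Its +x edge is the far one, to go against the fence; +y is its left end, to go against the stop. It starts 15 to 75 mm from the fence, askew by up to about 8 degrees, and 20 to 100 mm short of the stop.
- panel_center (a point): Centre of the drawer side, half-way up its thickness; axes as panel. Lacquered, it slides on the smooth base under a level push of 0.5 to 1.5 N; pressing down on it at the same time adds friction, so that the fence or stop feels less than the hand gives.
- panel_far_left (a point): Left corner of the drawer side's far (+x) edge, half-way up: 45 mm along +x and 140 mm along +y from its centre.
- panel_far_right (a point): Right corner of the drawer side's far (+x) edge, half-way up: 45 mm along +x and 140 mm along -y from its centre.
- panel_left_end (a point): Middle of the drawer side's left (+y) end face, half-way up: 140 mm along +y from its centre.
- jig: The assembly jig: a fixed white melamine base board 250 mm (x) by 480 mm (y) and 12 mm thick, lying on the bench; its top is 12 mm above the bench. Origin: on its underside, 5 mm on the +x side of its middle. It carries the fence along its far (+x) side, parallel to its y axis. Its place and yaw vary.
- fence: The straight aluminium fence fixed on the jig base, 30 mm thick, 440 mm long (along y) and 34 mm high over the base. Its origin and axes are those of jig (not its own middle): its near face is the plane x = +90 mm there. Rigid.
- fence_face (a point): Point on the near face of the fence at the middle of its length, 11 mm above the jig base; axes as jig: +x goes into the fence, y along it, z up. When the drawer side is tight, its far corners have x = 0 in this frame.
- stop: The steel stop block near the left end of the fence: 45 mm wide (x) standing out from the fence over the base, 20 mm thick (y), 28 mm high above the base, hung on a plate with a black screw knob over the fence (knob top 52 mm above the base). Origin: on the near face of the fence, at the base's top, in the plane of the stop's contact face (which looks to -y of the jig). Clamped; its place along the fence varies between 135 and 170 mm left of the fence's middle.
- stop_face (a point): Middle of the stop's contact face, 23 mm out from the fence and 11 mm above the jig base; axes as jig. When the drawer side rests against the stop, its left end has y = 0 in this frame.
- glue: Bystander: white glue bottle, 54 mm across, 130 mm tall, standing to the left of the jig. Origin: centre of its underside.
- mallet: Bystander: wooden mallet, head 110 x 65 x 60 mm, handle 200 mm long, lying to the left. Origin: under the handle's middle axis, 60 mm from the head's centre.
- offcuts: Bystander: a bonded pile of thin plywood offcuts 90 x 130 x 36 mm, to the right of the jig. Origin: centre of its underside.
- tray: Bystander: open plywood tray 150 x 110 x 60 mm, to the right. Origin: centre of its underside.

How it is judged:
By the outcome, as a careful person would: the job done as asked, in the order asked, and still so for the second after the job is handed in, with the robot touching nothing.
It also fails if it takes over 72 s, if anything falls off the work surface, if the arm or the gripper's body presses on something with over 40 N, if the wrist force passes 120 N, or if a joint passes its speed limit or range.

## Robot

A 6-joint arm with a two-finger parallel gripper is mounted at the origin on the work surface. World frame = base frame: x ahead of the robot, y to its left, z up, the work surface at z = 0. Lengths are in m, angles in degrees, forces in N, time in s.
With the tool pointing down it reaches from about 0.4 to 0.825 m from the base axis. Payload 7 kg.
Tool frame: the origin (TCP) lies midway between the tips of the shut fingers; the grasp point (between the pads) lies 19 mm behind it; x points along the fingers, z is the direction in which the jaws open and shut, and the axes are right-handed (so a half turn about x gives the same grasp; the last joint's range is limited). The gripper opens to 88 mm and grips with 3 to 60 N. Pads are 19 mm wide; open, the fingers measure 130 mm over their backs; the gripper's body (78 mm by 193 mm) begins 47 mm behind the grasp point.
Start: joints at [80.678, 20.546, 0.682, 0, -70.136, -16.507], TCP at [0.294, 0.608, 0.227] pointing down, gripper open.
Joint ranges: [-176.03, 176.03], [-82.01, 121.73], [-58.28, 71.71], [-173.87, 95.51], [-174.79, -0.11], [-173.66, 173.66]. Speed limits (degrees/s): [136.94, 136.94, 172.46, 180, 180, 180].

## Interface

Orientations are given as [roll, pitch, yaw] about the fixed x, y, z axes, in that order (R = Rz(yaw) Ry(pitch) Rx(roll)).
In Python, from plant import get_state, capture, close_job gives the robot as it stands.
- The arm moves only by the tool play_rows, never from a script. Its argument "series" is one flat list of numbers, 4 for each row, row after row: the shift along the tool's x, y, z in m, then the turn about the tool's x in rad. In form: [tx, ty, tz, spin, tx, ty, tz, spin, ...]. A call has exactly 5 rows; each row shifts and turns the commanded pose from where the row before left it, along the tool's axes as they then stand; what a row does not reach is not made up. A row lasts 1/12 s, in which the tool goes at most 41.7 mm and 7.16 degrees, less where a joint would pass 70% of its speed; a pose out of reach is approached as far as the arm can. A call is refused whole if a number of a shift passes 0.0417 or a number of a turn 0.125, either way. A call with a gripper value outside its range is refused whole. "jaw" is the opening in per cent of the stroke, from 0 (shut) to 100 (fully open), set as the call begins (left out, the last holds). The fingers move at their own pace and stop on an object; "squeeze" is the grip in N (left out, the last holds). Time passes only in rows, so rows that do not move let the fingers close, or fill a call up. It gives the time, the measured TCP pose, the force and the opening at its end, in the units of the state.
- get_state(): the state, without advancing time (a new reading comes with each control period).
- capture(name): name is "scene" or "side" or "wrist"; returns a dict with "img" (420x560x3 uint8, blue, green, red), "K" (3x3 intrinsics, pixels), "world_from_camera" (4x4, takes a point from camera to world coordinates). Camera axes: x right, y down, z forward; pixel columns grow to the right and rows downward; lengths in m; the calibration is good to about 2 mm. The wrist camera is an equidistant fisheye: a pixel r from the principal point sees the ray r / f radians off the axis. A picture is of the moment at which its call begins. There is no depth.
- close_job(): hands the job in, once; it reports no verdict.
The state is a dict: "time_s": time; "joints": joint angles; "qd": joint speeds; "joint_torque": joint torques, N m; "tcp_pos": TCP position; "eef_rot": TCP orientation; "contact_force": force on the tool from outside, world axes, zero at the start; "moment": the same for the moment, N m; "gripper_width": finger opening in m.
Only numpy, scipy, OpenCV 4.12 (cv2) and the standard library are available. Lean on these libraries where they do the work, as an engineer would, in place of code of your own. Each camera call takes 0.05 s, during which the arm holds its last target.

## Working session

There is one attempt and no reset: what is moved stays moved. The work goes in short steps, Python scripts to look and compute and a tool call to move; the robot and the scene stay as the last step left them, time stands still between calls to the robot, and variables do not carry over. Pictures are saved under pics/ and viewed, and the job is handed in when it is done.

Besides the shell and the picture viewer there is one more tool, called after "Emit:" in YAML: its name, and indented under it one key for each argument. play_rows: Moves the arm, as the interface text tells. Its arguments: {"type":"object","properties":{"series":{"type":"array","items":{"type":"number"}},"jaw":{"type":"number"},"squeeze":{"type":"number"}},"required":["series"]}

```bash
ls; mkdir -p pics; python3 - <<'E'
from plant import *
import cv2
s=get_state();print(s)
for n in("scene","side","wrist"):
    c=capture(n);cv2.imwrite(f"pics/{n}0.png",c["img"]);print(n,c["K"],c["world_from_camera"])
E
```

```text
pics
{'time_s': 0.0, 'joints': array([ 8.06759200e+01,  2.05902152e+01,  6.32776971e-01, -2.08783306e-02,
       -7.01376506e+01, -1.65073867e+01]), 'qd': array([-0.01372647, -0.05824865,  0.00046311,  0.06095876,  0.04598513,
       -0.00445051]), 'joint_torque': array([ 8.55449780e-04, -5.82713163e+01,  2.93062466e+01,  6.99744925e+00,
        7.11334185e-03, -1.50826386e-04]), 'tcp_pos': array([0.29391213, 0.60708139, 0.22562652]), 'eef_rot': array([   4.84648687,   89.9029061 , -110.99208976]), 'contact_force': array([ 0.53241047, -1.0360557 ,  0.53104677]), 'moment': array([-0.02629683, -0.01457637,  0.02844431]), 'gripper_width': 0.08747829495331949}
scene [[460.47228492   0.         274.04131088]
 [  0.         460.47228492 214.26878102]
 [  0.           0.           1.        ]] [[-0.8196827   0.43998972 -0.3667824   1.09218121]
 [ 0.57269256  0.61608117 -0.54080239  0.84872714]
 [-0.01197976 -0.65333991 -0.75696991  1.26596874]
 [ 0.          0.          0.          1.        ]]
side [[530.90614386   0.         272.99876462]
 [  0.         530.90614386 215.63166096]
 [  0.           0.           1.        ]] [[ 0.97202935 -0.18413243  0.14578814  0.26431144]
 [-0.23467854 -0.73713923  0.6336811  -1.11959779]
 [-0.00921508 -0.65016998 -0.7597329   1.39201234]
 [ 0.          0.          0.          1.        ]]
wrist [[325.1922621    0.         277.45239678]
 [  0.         325.1922621  208.07115127]
 [  0.           0.           1.        ]] [[-0.43533983 -0.87189527 -0.22422728  0.35373888]
 [-0.9002621   0.42237095  0.10550325  0.57905812]
 [ 0.0027193   0.24779309 -0.96880916  0.38492947]
 [ 0.          0.          0.          1.        ]]
```

View pics/scene0.png

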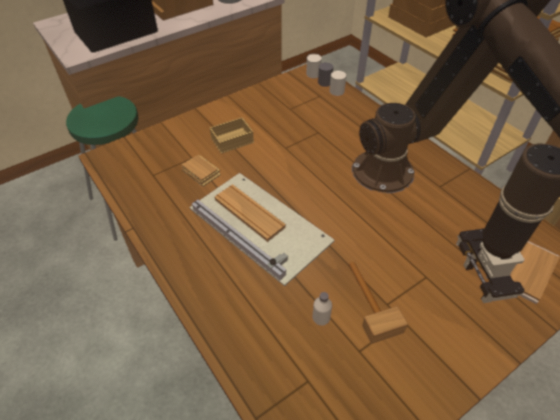

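View pics/side0.png

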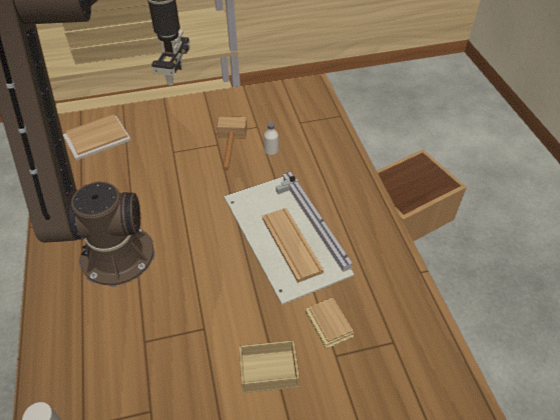

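View pics/wrist0.png

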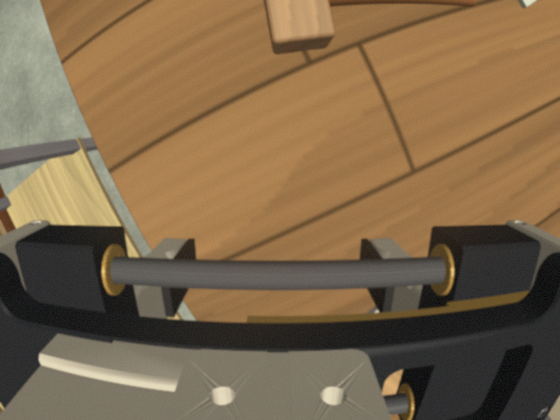

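The scene view shows the panel at about (250,212), with the fence along (195,205)-(283,272) and the stop knob near (278,261). In the side view the panel is at about (292,243) and the stop at (287,183). I'll zoom in on both.

```bash
python3 - <<'E'
import cv2,numpy as np
a=cv2.imread("pics/scene0.png")[165:290,180:345];b=cv2.imread("pics/side0.png")[165:305,215:365]
cv2.imwrite("pics/sc_z.png",cv2.resize(a,None,fx=4.7,fy=4.7,interpolation=cv2.INTER_CUBIC));cv2.imwrite("pics/si_z.png",cv2.resize(b,None,fx=4.2,fy=4.2,interpolation=cv2.INTER_CUBIC))
E
```

```text
(no output)
```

View pics/sc_z.png

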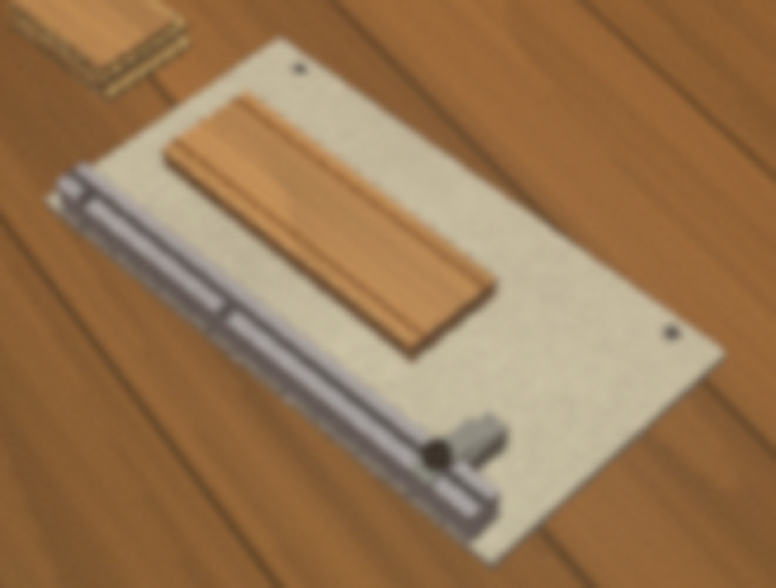

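View pics/si_z.png

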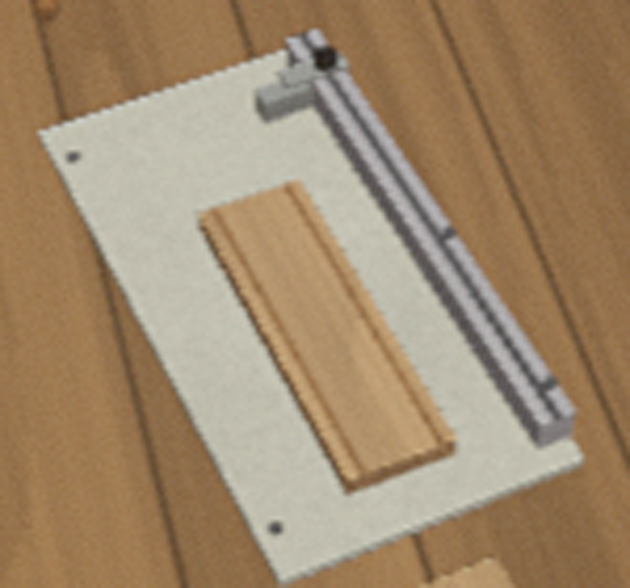

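```bash
cat > h.py <<'E'
import numpy as np,cv2
from plant import *
def ray(c,uv,z):
    K,T=c["K"],c["world_from_camera"]
    uv=np.atleast_2d(np.array(uv,float))
    d=(np.c_[uv,np.ones(len(uv))]@np.linalg.inv(K).T)@T[:3,:3].T
    o=T[:3,3]; return o+d*((z-o[2])/d[:,2])[:,None]
def proj(c,P):
    T=np.linalg.inv(c["world_from_camera"]);P=np.atleast_2d(P)@T[:3,:3].T+T[:3,3]
    q=P@c["K"].T;return q[:,:2]/q[:,2:]
def rgbmasks(c):
    hsv=cv2.cvtColor(c["img"],cv2.COLOR_BGR2HSV);return hsv
E
python3 - <<'E'
from h import *
c={n:capture(n) for n in("scene","side")}
S=lambda p:[((x+.5)/4.7-.5+180,(y+.5)/4.7-.5+165) for x,y in p]
D=lambda p:[((x+.5)/4.2-.5+215,(y+.5)/4.2-.5+165) for x,y in p]
np.set_printoptions(precision=4,suppress=True)
def show(t,P):
    P=np.array(P)[:,:2];print(t);print(P);e=np.diff(P,axis=0);print(np.hypot(*e.T),np.degrees(np.arctan2(e[:,1],e[:,0])))
show("base scene",ray(c["scene"],S([(282,38),(725,352),(492,562),(50,200)]),.012))
show("base side",ray(c["side"],D([(283,580),(40,130)]),.012))
show("panel scene top nr,nl,fl,fr",ray(c["scene"],S([(243,93),(497,283),(412,347),(165,150)]),.034))
show("panel side top nr,nl,fl,fr",ray(c["side"],D([(346,478),(199,213),(297,183),(456,440)]),.034))
# fence near face bottom in side / top in scene
show("fence side bottom",ray(c["side"],D([(535,442),(318,108)]),.012))
show("fence scene top",ray(c["scene"],S([(85,165),(425,438)]),.046))
show("stop side bottom near-right corner",ray(c["side"],D([(262,120),(315,103)]),.012))
show("stop side top near-right",ray(c["side"],D([(257,97),(315,85)]),.040))
show("stop scene top right-near",ray(c["scene"],S([(490,413),(445,440)]),.040))
for n in c:
    hsv=cv2.cvtColor(c[n]["img"],cv2.COLOR_BGR2HSV)
    for k,uv in ({"base":(300,225),"panel":(250,212),"fence":(240,238)} if n=="scene" else {"base":(260,220),"panel":(292,243),"fence":(310,210)}).items(): print(n,k,hsv[uv[1],uv[0]])
E
```

```text
base scene
[[ 0.4712 -0.3012]
 [ 0.3831  0.1657]
 [ 0.6263  0.2125]
 [ 0.7143 -0.2534]]
[0.4752 0.2476 0.4742] [100.6812  10.8911 -79.2975]
base side
[[ 0.4746 -0.3093]
 [ 0.3833  0.1642]]
[0.4823] [100.9214]
panel scene top nr,nl,fl,fr
[[ 0.5409 -0.2459]
 [ 0.491   0.0309]
 [ 0.5757  0.0438]
 [ 0.623  -0.2282]]
[0.2813 0.0857 0.276 ] [100.2187   8.6117 -80.1474]
panel side top nr,nl,fl,fr
[[ 0.5368 -0.2502]
 [ 0.4893  0.0234]
 [ 0.5735  0.0353]
 [ 0.6242 -0.2374]]
[0.2777 0.0851 0.2774] [ 99.8568   8.0945 -79.4616]
fence side bottom
[[ 0.6868 -0.2391]
 [ 0.617   0.1319]]
[0.3775] [100.67]
fence scene top
[[ 0.6855 -0.2398]
 [ 0.6182  0.1221]]
[0.3682] [100.5349]
stop side bottom near-right corner
[[0.5675 0.1299]
 [0.616  0.1381]]
[0.0492] [9.6228]
stop side top near-right
[[0.5636 0.1311]
 [0.6141 0.1327]]
[0.0506] [1.8621]
stop scene top right-near
[[0.5668 0.1273]
 [0.6056 0.128 ]]
[0.0388] [0.9454]
scene base [ 21  52 193]
scene panel [ 15 137 177]
scene fence [  9  23 111]
side base [ 25  25 191]
side panel [ 16 106 174]
side fence [  0   5 144]
```

```bash
cat >> h.py <<'E'
def edge(c,P0,P1,z,n=40,w=6,chan=1,trim=.12,plot=None):
    """subpixel strongest gradient near projected segment P0-P1 (world xy at z); returns line (pt,angle,resid)"""
    img=cv2.cvtColor(c["img"],cv2.COLOR_BGR2HSV)[:,:,chan].astype(np.float32)
    img=cv2.GaussianBlur(img,(0,0),.8)
    a,b=proj(c,[[*P0,z],[*P1,z]]);t=np.linspace(trim,1-trim,n)
    d=(b-a)/np.linalg.norm(b-a);nn=np.array([-d[1],d[0]])
    o=np.arange(-w,w+.01,.25)
    pts=[]
    for s in t:
        q=a+s*(b-a)+o[:,None]*nn
        v=cv2.remap(img,q[:,0].astype(np.float32)[None],q[:,1].astype(np.float32)[None],cv2.INTER_LINEAR)[0]
        g=np.abs(np.gradient(v));k=g.argmax();lo,hi=max(0,k-4),k+5
        pts.append(a+s*(b-a)+(g[lo:hi]@o[lo:hi]/g[lo:hi].sum())*nn)
    X=ray(c,pts,z)[:,:2].astype(np.float32)
    vx,vy,x0,y0=cv2.fitLine(X,cv2.DIST_HUBER,0,.0005,.0005).ravel()
    if np.dot([vx,vy],np.array(P1)-P0)<0: vx,vy=-vx,-vy
    r=(X-[x0,y0])@[-vy,vx]
    return np.array([x0,y0]),np.degrees(np.arctan2(vy,vx)),np.std(r)*1e3
E
python3 - <<'E'
from h import *
np.set_printoptions(precision=4,suppress=True)
c={n:capture(n) for n in("scene","side")}
nr,nl,fl,fr=[np.array(p) for p in((.539,-.248),(.490,.027),(.5745,.04),(.6235,-.233))]
j=np.radians(10.7);ex=np.array([np.cos(j),np.sin(j)]);ey=np.array([-ex[1],ex[0]])
def sh(t,r):
    p,a,s=r;print(t,p,"ang %.2f"%a,"res %.2fmm"%s,"jigxy",p@ex,p@ey)
for ch in(1,):
    sh("near top scene",edge(c["scene"],nr,nl,.034,chan=ch,w=4))
    sh("far bot scene",edge(c["scene"],fr,fl,.012,chan=ch,w=4))
    sh("near bot side",edge(c["side"],nr,nl,.012,chan=ch,w=4))
    sh("far top side",edge(c["side"],fr,fl,.034,chan=ch,w=4))
    sh("left bot scene",edge(c["scene"],nl,fl,.012,chan=ch,w=4))
    sh("left top side",edge(c["side"],nl,fl,.034,chan=ch,w=4))
    sh("right top scene",edge(c["scene"],nr,fr,.034,chan=ch,w=4))
    sh("right bot side",edge(c["side"],nr,fr,.012,chan=ch,w=4))
    f0,f1=np.array([.6855,-.2398]),np.array([.6182,.10])
for ch in(1,2):
    sh("fence bot side",edge(c["side"],f0,f1,.012,chan=ch,w=3))
    sh("fence top scene",edge(c["scene"],f0,f1,.046,chan=ch,w=3))
b=[(.472,-.305),(.383,.165)]
for n in c: sh("base near "+n,edge(c[n],*b,.012,chan=1,w=4))
for ch in(1,2):
    sh("stop bot side",edge(c["side"],(.570,.1295),(.612,.138),.012,chan=ch,w=3))
    sh("stop top scene",edge(c["scene"],(.570,.1295),(.612,.138),.040,chan=ch,w=3))
E
```

```text
near top scene [ 0.5113 -0.0988] ang 100.09 res 0.52mm jigxy 0.4841084462766336 -0.19200440629648188
far bot scene [ 0.5961 -0.0914] ang 100.04 res 0.53mm jigxy 0.5687699841473477 -0.20044481593948565
near bot side [ 0.5179 -0.1322] ang 99.90 res 0.45mm jigxy 0.4843322792481698 -0.22603428043115678
far top side [ 0.6036 -0.1175] ang 100.15 res 0.55mm jigxy 0.5712838005073498 -0.2275049455573583
left bot scene [0.534  0.0307] ang 9.67 res 0.63mm jigxy 0.5304569376056381 -0.06900241321329041
left top side [0.5246 0.0299] ang 9.41 res 0.72mm jigxy 0.5210799551035771 -0.06799832997011498
right top scene [ 0.5818 -0.2392] ang 9.96 res 0.77mm jigxy 0.5272372746385339 -0.343026585326474
right bot side [ 0.5788 -0.2425] ang 10.43 res 0.45mm jigxy 0.5236778990509696 -0.3457370816034092
fence bot side [ 0.6659 -0.0937] ang 101.06 res 1.69mm jigxy 0.6369094469475712 -0.2156951768277145
fence top scene [ 0.6501 -0.0633] ang 100.87 res 0.53mm jigxy 0.6270492473790604 -0.18289497476073885
fence bot side [ 0.6547 -0.0816] ang 100.91 res 0.56mm jigxy 0.6281315657463954 -0.20170075887058703
fence top scene [ 0.6582 -0.0636] ang 100.81 res 0.44mm jigxy 0.6348954136862772 -0.18472259151956352
base near scene [ 0.4172 -0.028 ] ang 100.73 res 0.72mm jigxy 0.40477319716386984 -0.1049723386450589
base near side [ 0.4245 -0.0725] ang 100.92 res 0.39mm jigxy 0.403654047900249 -0.15005007367550896
stop bot side [0.5922 0.1355] ang -24.60 res 5.09mm jigxy 0.607016694507513 0.023179700539941693
stop top scene [0.5903 0.1262] ang 1.27 res 3.11mm jigxy 0.6034761658454707 0.014384938441877815
stop bot side [0.591  0.1304] ang 14.54 res 0.69mm jigxy 0.6048939618605378 0.018447285990895693
stop top scene [0.5912 0.125 ] ang 7.30 res 0.96mm jigxy 0.6041503506092689 0.013058208581283237
```

```bash
cat >> h.py <<'E'
from scipy.spatial.transform import Rotation as Rn
J=np.radians(10.85);EX=np.array([np.cos(J),np.sin(J),0]);EY=np.array([-EX[1],EX[0],0])
np.set_printoptions(precision=4,suppress=True)
def Rt(s): return Rn.from_euler("xyz",s["eef_rot"],degrees=True).as_matrix()
def jig(x,y,z): return x*EX+y*EY+np.array([0,0,z])
def rep(target=None):
    s=get_state();R=Rt(s);p=s["tcp_pos"]
    print("t",s["time_s"],"jig xyz",p@EX,p@EY,p[2],"F jig",s["contact_force"]@EX,s["contact_force"]@EY,s["contact_force"][2],"M",s["moment"],"w",s["gripper_width"])
    print("tool axes in jig (cols x,y,z):\n",np.c_[EX,EY,[0,0,1]].T@R)
    a=np.degrees(np.arctan2(R[:,2]@EY,R[:,2]@EX));print("tool z angle from jig x",a)
    if target is not None: print("shift tool:",R.T@(target-p))
    return s,R
E
python3 - <<'E'
from h import *
# re-express measurements with J
for t,p in (("near",(.5113,-.0988)),("nearb",(.5179,-.1322)),("far",(.5961,-.0914)),("fart",(.6036,-.1175)),("left",(.534,.0307)),("left",(.5246,.0299)),("right",(.5818,-.2392)),("r",(.5788,-.2425)),("fence",(.6501,-.0633)),("fence",(.6547,-.0816)),("fencev",(.6582,-.0636)),("base",(.4172,-.028)),("base",(.4245,-.0725)),("stop",(.591,.1304)),("stop",(.5912,.125))): print(t,np.dot(p,EX[:2]),np.dot(p,EY[:2]))
s,R=rep(jig(.455,-.207,.2256))
print("joints",s["joints"])
c={n:capture(n) for n in("scene","side")}
print("offcuts side",ray(c["side"],[(306,307),(334,299),(353,330)],.036)@np.c_[EX,EY])
print("base right side",ray(c["side"],[(215+283/4.2,165+580/4.2),(215+580/4.2,165+460/4.2)],.012)@np.c_[EX,EY])
E
```

```text
near 0.4835617128520396 -0.19328010726301253
nearb 0.4837565627540231 -0.22732540111569793
far 0.568238737946914 -0.2019750150303209
fart 0.5706916395573921 -0.22902022299197863
left 0.5302327923609647 -0.07036814552831562
left 0.5208502420572261 -0.06938440277849882
right 0.5263727309821936 -0.34444103715780916
r 0.5228051740286311 -0.3471173288801535
fence 0.6265628996115231 -0.1845422250608255
fence 0.6276359034041535 -0.20338097934185478
fencev 0.634461627257371 -0.18636159351628462
base 0.4044711873756261 -0.10603253549241949
base 0.4032640768264368 -0.15111116550844853
stop 0.6049811971458062 0.01681996135629026
stop 0.6041611341844377 0.0114788475455396
t 0.35 jig xyz 0.40313296139768595 0.5412421235678836 0.22633546997410067 F jig -0.715551244976515 0.25947302701167235 0.5561189500289577 M [-0.0053 -0.0087 -0.013 ] w 0.08748032102200033
tool axes in jig (cols x,y,z):
 [[-0.0002  0.802  -0.5973]
 [-0.0003 -0.5973 -0.802 ]
 [-1.      0.0001  0.0004]]
tool z angle from jig x -126.67908343746346
shift tool: [0.001  0.4885 0.5691]
joints [ 80.6795  20.5577   0.6703  -0.0031 -70.1348 -16.5076]
offcuts side [[ 0.4594 -0.4488]
 [ 0.5468 -0.4592]
 [ 0.5466 -0.5714]]
base right side [[ 0.4084 -0.3948]
 [ 0.6523 -0.394 ]]
```

Emit:
play_rows:
  series: [0,0.0244,0.0285,0,0,0.0244,0.0285,0,0,0.0244,0.0285,0,0,0.0244,0.0285,0,0,0.0244,0.0285,0]
  jaw: 100

```text
time_s: 0.87
tcp_pos: [0.342, 0.4244, 0.2266]
eef_rot: [164.8, 90.0, 49.0]
contact_force: [0.4, -0.6, -0.1]
gripper_width: 0.0877
```

Emit:
play_rows:
  series: [0,0.0244,0.0285,0,0,0.0244,0.0285,0,0,0.0244,0.0285,0,0,0.0244,0.0285,0,0,0.0244,0.0285,0]

```text
time_s: 1.28
tcp_pos: [0.3896, 0.243, 0.2269]
eef_rot: [169.0, 89.9, 53.2]
contact_force: [0.8, -0.5, -0.4]
gripper_width: 0.0876
```

Emit:
play_rows:
  series: [0,0.0244,0.0285,0,0,0.0244,0.0285,0,0,0.0244,0.0285,0,0,0.0244,0.0285,0,0,0.0244,0.0285,0]

```text
time_s: 1.7
tcp_pos: [0.4374, 0.0616, 0.2271]
eef_rot: [148.1, 89.9, 32.3]
contact_force: [1.2, 0.9, -0.5]
gripper_width: 0.0876
```

Emit:
play_rows:
  series: [0,0.0244,0.0285,0,0,0.0244,0.0285,0,0,0.0244,0.0285,0,0,0.0244,0.0285,0,0,0.0244,0.0285,0]

```text
time_s: 2.12
tcp_pos: [0.4852, -0.1201, 0.227]
eef_rot: [123.3, 89.9, 7.5]
contact_force: [0.4, 0.7, 0.1]
gripper_width: 0.0879
```

Emit:
play_rows:
  series: [0.02,0,0,-0.125,0.02,0,0,-0.125,0.02,0,0,-0.125,0.02,0,0,-0.125,0.02,0,0,-0.125]

```text
time_s: 2.53
tcp_pos: [0.485, -0.1184, 0.1259]
eef_rot: [85.0, 90.0, 5.3]
contact_force: [0.3, 0.4, 0.2]
gripper_width: 0.0875
```

```bash
python3 - <<'E'
from h import *
s,R=rep(jig(.455,-.207,.06));print(s["joints"])
c=capture("wrist");cv2.imwrite("pics/w1.png",c["img"])
E
```

```text
t 2.5333 jig xyz 0.45405328662581934 -0.20761980190389057 0.12593523629298697 F jig 0.3291962448000717 0.3058775267777251 0.20067209607483988 M [-0.0379  0.0077  0.0207] w 0.08754304344228735
tool axes in jig (cols x,y,z):
 [[ 0.0007  1.     -0.0096]
 [-0.0001 -0.0096 -1.    ]
 [-1.      0.0007  0.0001]]
tool z angle from jig x -90.54757330070944
shift tool: [ 0.0659  0.0009 -0.0006]
[  8.8712   9.3485 -29.1271   0.0034 -51.4819  91.4291]
```

View wrist.

View pics/w1.png

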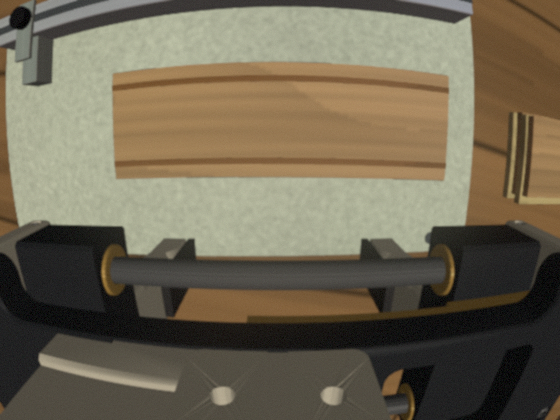

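The wrist view shows the panel spanning (115–447, 65–180), roughly centred between the finger tips at about 170 and 395. The fence is at the top and the stop is at (35,60). I'll descend behind the near edge.

Emit:
play_rows:
  series: [0.02,0,0,-0.0096,0.02,0,0,0,0.02,0,0,0,0.02,0,0,0,0.015,0,0,0]

```text
time_s: 3.0
tcp_pos: [0.4849, -0.1181, 0.0309]
eef_rot: [-98.0, 90.0, -177.7]
contact_force: [0.1, -0.3, -0.4]
gripper_width: 0.0878
```

Emit:
play_rows:
  series: [0.006,0,0,0,0.003,0,0,0,0,0.002,0,0,0,0.002,0,0,0,0,0,0]

```text
time_s: 3.42
tcp_pos: [0.4904, -0.1172, 0.0237]
eef_rot: [81.9, 89.9, 2.4]
contact_force: [-0.3, 1.0, 0.4]
gripper_width: 0.0877
```

```bash
python3 - <<'E'
from h import *
s,R=rep(jig(.465,-.207,.02))
c=capture("wrist");cv2.imwrite("pics/w2.png",c["img"])
c=capture("side");cv2.imwrite("pics/s2.png",cv2.resize(c["img"][165:305,215:365],None,fx=4.2,fy=4.2,interpolation=cv2.INTER_CUBIC))
E
```

```text
t 3.4167 jig xyz 0.45952886919556907 -0.2074584260789063 0.02370373037150728 F jig -0.13643174151849466 1.02620752887709 0.41817206215022806 M [ 0.0145 -0.0975  0.0004] w 0.08766606013974675
tool axes in jig (cols x,y,z):
 [[ 0.0022  1.     -0.0057]
 [-0.0003 -0.0057 -1.    ]
 [-1.      0.0022  0.0003]]
tool z angle from jig x -90.3251319125312
shift tool: [ 0.0037  0.0055 -0.0005]
```

View pics/w2.png

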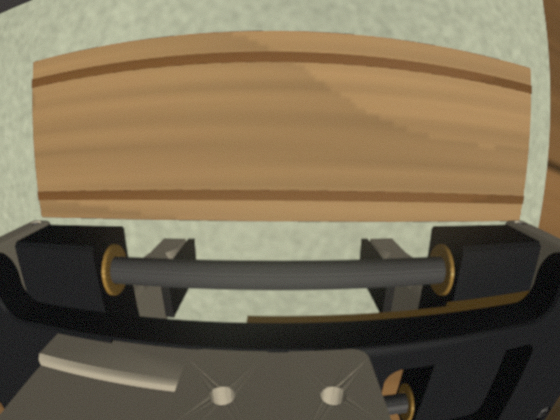

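View pics/s2.png

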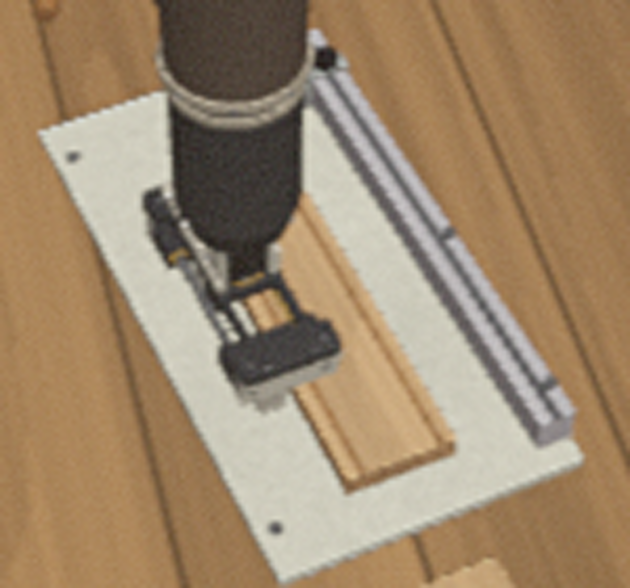

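Emit:
play_rows:
  series: [0.002,0.002,0,0,0.0015,0.002,0,0,0,0.002,0,0,0,0.001,0,0,0,0.001,0,0]

```text
time_s: 3.93
tcp_pos: [0.4969, -0.1159, 0.019]
eef_rot: [-87.9, 90.0, -167.3]
contact_force: [-0.6, -1.1, -0.4]
gripper_width: 0.0877
```

Emit:
play_rows:
  series: [0,0.001,0,0,0,0.001,0,0,0,0.001,0,0,0,0.001,0,0,0,0.001,0,0]

```text
time_s: 4.35
tcp_pos: [0.5016, -0.1151, 0.019]
eef_rot: [-96.4, 90.0, -175.9]
contact_force: [0.1, -0.1, -0.0]
gripper_width: 0.0876
```

Emit:
play_rows:
  series: [0,0.001,0,0,0,0.001,0,0,0,0.001,0,0,0,0.001,0,0,0,0.001,0,0]

```text
time_s: 4.77
tcp_pos: [0.5067, -0.1141, 0.019]
eef_rot: [-110.7, 90.0, 169.8]
contact_force: [-0.7, 0.6, 0.3]
gripper_width: 0.0874
```

```bash
python3 - <<'E'
from h import *
s,R=rep(jig(.465,-.207,.02))
c=capture("wrist");cv2.imwrite("pics/w3.png",c["img"])
E
```

```text
t 4.7667 jig xyz 0.4761202709048433 -0.20741978660292515 0.019021055825903053 F jig -0.6038517278604604 0.6814815917431272 0.2733858550928343 M [-0.0955  0.2351 -0.0263] w 0.08740034347995661
tool axes in jig (cols x,y,z):
 [[-0.0001  1.     -0.0056]
 [ 0.     -0.0056 -1.    ]
 [-1.     -0.0001 -0.    ]]
tool z angle from jig x -90.32125973569526
shift tool: [-0.001  -0.0111 -0.0004]
```

View pics/w3.png

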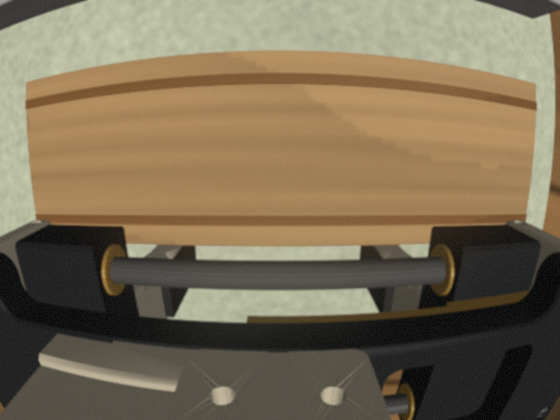

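Emit:
play_rows:
  series: [0,0.001,0,-0.005,0,0.0015,0,0,0,0.002,0,0,0,0.002,0,0,0,0.002,0,0]

```text
time_s: 5.23
tcp_pos: [0.5153, -0.1125, 0.0191]
eef_rot: [66.7, 90.0, -12.5]
contact_force: [0.3, -0.2, 0.1]
gripper_width: 0.0877
```

Emit:
play_rows:
  series: [0,0.002,0,0,0,0.002,0,0,0,0.002,0,0,0,0.002,0,0,0,0.002,0,0]

```text
time_s: 5.65
tcp_pos: [0.525, -0.1106, 0.0191]
eef_rot: [-80.2, 90.0, -159.4]
contact_force: [-1.7, -0.1, 1.1]
gripper_width: 0.0874
```

Emit:
play_rows:
  series: [0,0.002,0,0,0,0.002,0,0,0,0.002,0,0,0,0.002,0,0,0,0.002,0,0]

```text
time_s: 6.07
tcp_pos: [0.5348, -0.1087, 0.0191]
eef_rot: [12.1, 90.0, -67.1]
contact_force: [-0.7, -0.0, 0.3]
gripper_width: 0.0876
```

```bash
python3 - <<'E'
from h import *
s,R=rep(jig(.515,-.207,.02))
c=capture("wrist");cv2.imwrite("pics/w4.png",c["img"])
E
```

```text
t 6.0667 jig xyz 0.504784388216806 -0.20746384571155502 0.01907629287779398 F jig -0.6655115657918643 0.11041443115560863 0.26390516013337884 M [-0.0901  0.3358 -0.0144] w 0.08760795199017449
tool axes in jig (cols x,y,z):
 [[ 0.      1.     -0.0005]
 [-0.     -0.0005 -1.    ]
 [-1.      0.      0.    ]]
tool z angle from jig x -90.0298902010315
shift tool: [-0.0009  0.0102 -0.0005]
```

View pics/w4.png

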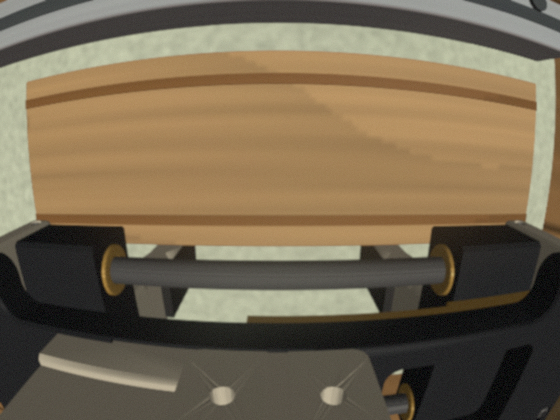

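Emit:
play_rows:
  series: [0,0.002,0,0,0,0.002,0,0,0,0.002,0,0,0,0.002,0,0,0,0.002,0,0]

```text
time_s: 6.53
tcp_pos: [0.5446, -0.1068, 0.019]
eef_rot: [-88.5, 90.0, -167.7]
contact_force: [-0.8, -0.6, -0.6]
gripper_width: 0.0876
```

Emit:
play_rows:
  series: [0,0.0012,0,0,0,0.001,0,0,0,0.001,0,0,0,0.001,0,0,0,0.001,0,0]

```text
time_s: 6.95
tcp_pos: [0.5496, -0.1059, 0.0191]
eef_rot: [-155.7, 90.0, 125.1]
contact_force: [-1.5, -1.2, 0.5]
gripper_width: 0.0878
```

Emit:
play_rows:
  series: [0,0.0006,0,0,0,0.0006,0,0,0,0.0006,0,0,0,0.0006,0,0,0,0.0006,0,0]

```text
time_s: 7.37
tcp_pos: [0.5526, -0.1053, 0.0191]
eef_rot: [115.4, 90.0, 36.2]
contact_force: [-0.4, 0.3, -0.6]
gripper_width: 0.0874
```

```bash
python3 - <<'E'
from h import *
s,R=rep(jig(.5275,-.207,.02))
c=capture("wrist");cv2.imwrite("pics/w5.png",c["img"])
E
```

```text
t 7.3667 jig xyz 0.5228536155766904 -0.20746545204127947 0.019082363766313774 F jig -0.34378843405042675 0.3445920159961572 -0.6199079902391968 M [-0.0673  0.1927 -0.0098] w 0.08743945658102792
tool axes in jig (cols x,y,z):
 [[ 0.0001  1.     -0.0006]
 [ 0.     -0.0006 -1.    ]
 [-1.      0.0001 -0.    ]]
tool z angle from jig x -90.03550118674852
shift tool: [-0.0009  0.0046 -0.0005]
```

View pics/w5.png

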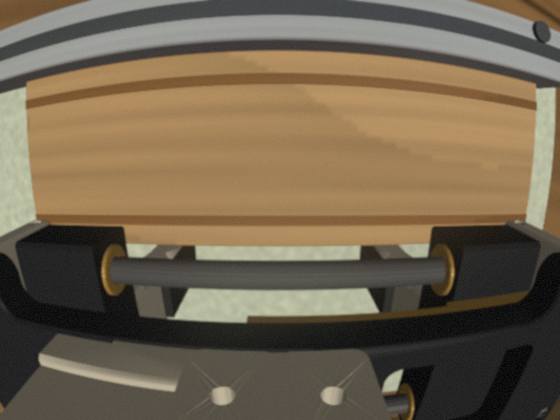

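Emit:
play_rows:
  series: [0,0.0003,0,0,0,0.0003,0,0,0,0.0003,0,0,0,0.0003,0,0,0,0.0003,0,0]

```text
time_s: 7.83
tcp_pos: [0.554, -0.1051, 0.0191]
eef_rot: [25.1, 90.0, -54.1]
contact_force: [-0.6, -0.6, 0.1]
gripper_width: 0.0875
```

Emit:
play_rows:
  series: [0,0.0003,0,0,0,0.0003,0,0,0,0.0003,0,0,0,0.0003,0,0,0,0.0003,0,0]

```text
time_s: 8.25
tcp_pos: [0.5541, -0.105, 0.0188]
eef_rot: [-94.0, 89.9, -173.2]
contact_force: [-5.3, -1.1, 2.6]
gripper_width: 0.088
```

```bash
python3 -c "
from h import *
rep()"
```

```text
t 8.25 jig xyz 0.5244552511011246 -0.2074516128986045 0.01875313235119644 F jig -5.380946328842946 -0.07151446703175243 2.637795279044859 M [-0.3399  2.1411  0.2764] w 0.08800382083224764
tool axes in jig (cols x,y,z):
 [[-0.0024  1.     -0.0006]
 [ 0.0002 -0.0006 -1.    ]
 [-1.     -0.0024 -0.0002]]
tool z angle from jig x -90.03468696025784
```

Emit:
play_rows:
  series: [0,0,0,-0.001,0,0.0002,0,-0.001,0,0.0002,0,-0.001,0,0.0002,0,0,0,0,0,0]

```text
time_s: 8.67
tcp_pos: [0.5541, -0.1051, 0.0186]
eef_rot: [-98.4, 89.8, -177.5]
contact_force: [-6.0, -0.8, 3.1]
gripper_width: 0.0879
```

```bash
python3 -c "
from h import *
rep()"
```

```text
t 8.6667 jig xyz 0.5244354219422296 -0.20748733714074144 0.018570523631654613 F jig -6.038958108364874 0.3095835591846876 3.0520335412106063 M [-0.5624  2.2493 -0.2951] w 0.08793490234419564
tool axes in jig (cols x,y,z):
 [[-0.0033  1.      0.0009]
 [ 0.0005  0.0009 -1.    ]
 [-1.     -0.0033 -0.0005]]
tool z angle from jig x -89.9463135244447
```

Emit:
play_rows:
  series: [0,0.0002,0,0.0015,0,0.0002,0,0,0,0.0002,0,0,0,0.0002,0,0,0,0,0,0]

```text
time_s: 9.08
tcp_pos: [0.5541, -0.105, 0.0184]
eef_rot: [-96.0, 89.7, -175.1]
contact_force: [-8.2, -1.1, 4.4]
gripper_width: 0.0875
```

```bash
python3 -c "
from h import *
rep()"
```

```text
t 9.0833 jig xyz 0.5244332925629863 -0.20745149184050915 0.018400393053259977 F jig -8.252641626237624 0.4910857562215067 4.405053151385705 M [-0.5908  2.9072  0.0857] w 0.08748783986777547
tool axes in jig (cols x,y,z):
 [[-0.0048  1.     -0.    ]
 [ 0.0005 -0.     -1.    ]
 [-1.     -0.0048 -0.0005]]
tool z angle from jig x -90.00189704586705
```

Emit:
play_rows:
  series: [-0.0004,0.0003,0,0,-0.0004,0.0003,0,0,-0.0004,0.0003,0,0,0,0.0003,0,0,0,0,0,0]

```text
time_s: 9.5
tcp_pos: [0.5541, -0.105, 0.0187]
eef_rot: [-96.2, 89.6, -175.4]
contact_force: [-8.0, -3.8, -1.8]
gripper_width: 0.0875
```

```bash
python3 -c "
from h import *
rep()"
```

```text
t 9.5 jig xyz 0.5244051652231619 -0.20746066864823265 0.018684759325135445 F jig -8.55199793629638 -2.2217217538570107 -1.7782376576506658 M [-1.1388  2.8936  0.174 ] w 0.0874974569427572
tool axes in jig (cols x,y,z):
 [[-0.0071  1.     -0.0003]
 [ 0.0008 -0.0003 -1.    ]
 [-1.     -0.0071 -0.0008]]
tool z angle from jig x -90.01859773092954
```

Emit:
play_rows:
  series: [0,0.0004,0,0,0,0.0004,0,0,0,0.0004,0,0,0,0.0004,0,0,0,0,0,0]

```text
time_s: 9.92
tcp_pos: [0.5541, -0.105, 0.0185]
eef_rot: [-95.6, 89.4, -174.8]
contact_force: [-11.7, -4.1, 2.0]
gripper_width: 0.0877
```

```bash
python3 -c "
from h import *
rep()"
```

```text
t 9.9167 jig xyz 0.5244531955325703 -0.20743637319499755 0.018489187886536997 F jig -12.239440454773021 -1.8294772673790336 1.999243780799466 M [-1.2498  4.3502  0.2816] w 0.08769657014401785
tool axes in jig (cols x,y,z):
 [[-0.0099  1.     -0.0004]
 [ 0.001  -0.0004 -1.    ]
 [-1.     -0.0099 -0.001 ]]
tool z angle from jig x -90.02548324769789
```

Emit:
play_rows:
  series: [-0.0002,0.0004,0,-0.0007,-0.0002,0.0004,0,0,-0.0001,0.0004,0,0,0,0.0002,0,0,0,0,0,0]

```text
time_s: 10.33
tcp_pos: [0.5541, -0.105, 0.0185]
eef_rot: [-95.8, 89.3, -175.0]
contact_force: [-13.4, -2.6, 1.1]
gripper_width: 0.0879
```

Emit:
play_rows:
  series: [0,0,0,0,0,0,0,0,0,0,0,0,0,0,0,0,0,0,0,0]

```text
time_s: 10.75
tcp_pos: [0.5541, -0.105, 0.0185]
eef_rot: [-95.8, 89.3, -174.9]
contact_force: [-14.7, -3.9, 1.0]
gripper_width: 0.0877
```

```bash
python3 -c "
from h import *
rep()"
```

```text
t 10.75 jig xyz 0.5244210973097657 -0.2074409711603831 0.018515127105095862 F jig -15.209586232705504 -1.0306048060698905 1.040525706430785 M [-1.5954  5.1578  0.1807] w 0.08772528269121632
tool axes in jig (cols x,y,z):
 [[-0.0123  0.9999 -0.0003]
 [ 0.0013 -0.0003 -1.    ]
 [-0.9999 -0.0123 -0.0012]]
tool z angle from jig x -90.01811873091225
```

Emit:
play_rows:
  series: [0,0,0,0,0,0,0,0,0,0,0,0,0,0,0,0,0,0,0,0]

```text
time_s: 11.17
tcp_pos: [0.5541, -0.105, 0.0185]
eef_rot: [-95.8, 89.3, -175.0]
contact_force: [-13.9, -3.1, 0.6]
gripper_width: 0.0874
```

Emit:
play_rows:
  series: [0,0,0,0,0,0,0,0,0,0,0,0,0,0,0,0,0,0,0,0]

```text
time_s: 11.58
tcp_pos: [0.5541, -0.105, 0.0185]
eef_rot: [-95.8, 89.3, -175.0]
contact_force: [-14.5, -3.8, 0.4]
gripper_width: 0.0872
```

Emit:
play_rows:
  series: [0,-0.0006,0,0,0,-0.0008,0,0,0,-0.001,0,0,0,-0.001,0,0,0,-0.001,0,0]

```text
time_s: 12.0
tcp_pos: [0.5541, -0.105, 0.0196]
eef_rot: [-98.5, 89.7, -177.7]
contact_force: [-4.2, -0.6, -2.3]
gripper_width: 0.0878
```

Emit:
play_rows:
  series: [0,-0.001,0,0,0,-0.002,0,0,0,-0.004,0,0,0,-0.006,0,0,0,-0.006,0,0]

```text
time_s: 12.42
tcp_pos: [0.5385, -0.1081, 0.0212]
eef_rot: [84.3, 89.9, 5.3]
contact_force: [-1.0, -0.3, 0.2]
gripper_width: 0.0874
```

```bash
python3 -c "
from h import *
rep()
for n in ('wrist','side','scene'):
  c=capture(n);im=c['img']
  if n=='side': im=cv2.resize(im[165:305,215:365],None,fx=4.2,fy=4.2,interpolation=cv2.INTER_CUBIC)
  cv2.imwrite('pics/%s6.png'%n,im)
"
```

```text
t 12.4167 jig xyz 0.5085080508787757 -0.20748749346215242 0.02119569185857946 F jig -1.0230966933462546 -0.11856853845704281 0.17357969954594693 M [-0.0563  0.0431  0.0017] w 0.08737498992014273
tool axes in jig (cols x,y,z):
 [[ 0.0019  1.      0.002 ]
 [-0.0002  0.002  -1.    ]
 [-1.      0.0019  0.0002]]
tool z angle from jig x -89.88487175822458
```

View pics/wrist6.png

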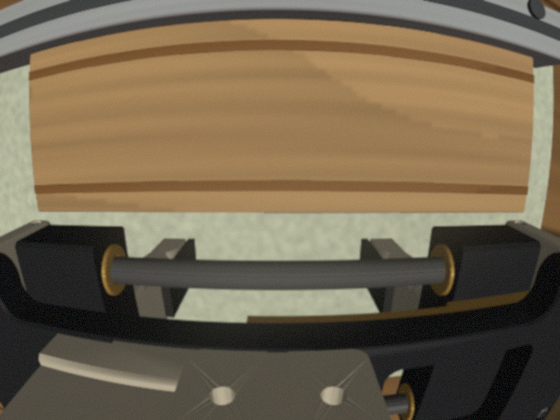

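View pics/side6.png

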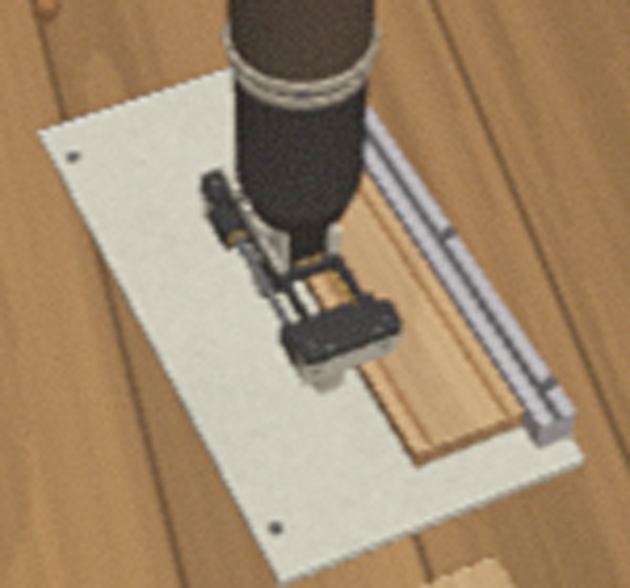

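Emit:
play_rows:
  series: [-0.012,0,0,0.002,-0.018,0,0,0,-0.02,0,0,0,-0.015,0,0,0,0,0,0.01,0]
  jaw: 0
  squeeze: 20

```text
time_s: 12.98
tcp_pos: [0.5423, -0.1172, 0.0893]
eef_rot: [80.6, 89.7, 1.6]
contact_force: [0.6, 0.4, 0.1]
gripper_width: 0.06
```

Emit:
play_rows:
  series: [0,0.0183,0.0335,0,0,0.0183,0.0335,0,0,0.0183,0.0335,0,0,0.0183,0.0335,0,0,0.0183,0.0335,0]

```text
time_s: 13.4
tcp_pos: [0.6623, -0.2672, 0.0853]
eef_rot: [74.0, 90.0, -5.2]
contact_force: [0.8, 0.7, 0.0]
gripper_width: 0.027
```

```bash
python3 -c "
from h import *
rep(jig(.600,-.385,.02))
for n in ('wrist','side','scene'):
  c=capture(n);im=c['img']
  if n=='side': im=cv2.resize(im[165:305,215:365],None,fx=4.2,fy=4.2,interpolation=cv2.INTER_CUBIC)
  cv2.imwrite('pics/%s7.png'%n,im)
"
```

```text
t 13.4 jig xyz 0.600126086709219 -0.38704470990921125 0.08529586185926312 F jig 0.9388910257693809 0.5503165629658666 0.0062201566845528355 M [ 0.0845 -0.1503 -0.031 ] w 0.02696575796426168
tool axes in jig (cols x,y,z):
 [[ 0.0001  1.     -0.0002]
 [-0.     -0.0002 -1.    ]
 [-1.      0.0001  0.    ]]
tool z angle from jig x -90.00875261594081
shift tool: [ 0.0653 -0.0001 -0.002 ]
```

View pics/wrist7.png

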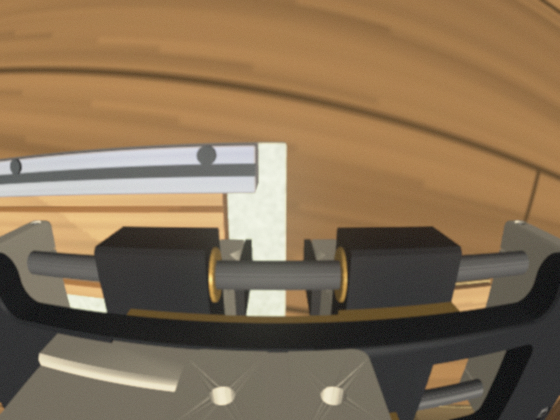

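View pics/side7.png

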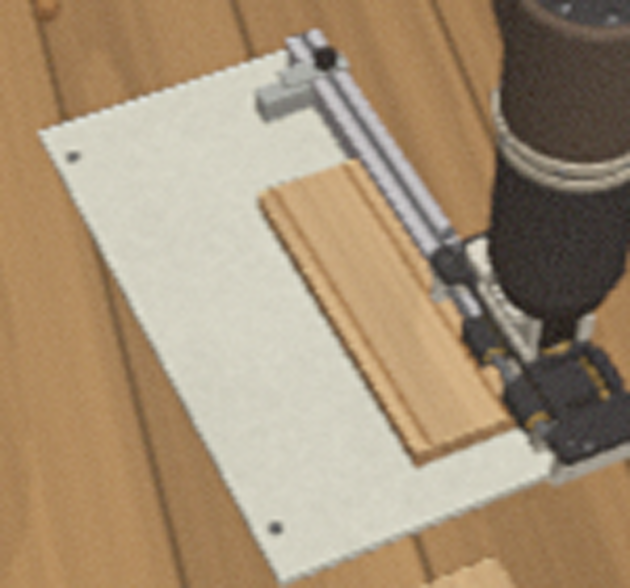

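Emit:
play_rows:
  series: [0.01,0,0,0,0,0,0,0,0,0,0,0,0,0,0,0,0.01,0,0,0]

```text
time_s: 13.97
tcp_pos: [0.6627, -0.265, 0.0683]
eef_rot: [63.8, 89.8, -15.2]
contact_force: [0.9, -0.6, 1.2]
gripper_width: 0.0006
```

Emit:
play_rows:
  series: [0.01,0,0,0,0.01,0,0,0,0.01,0,0,0,0.01,0,0,0,0.004,0,0,0]

```text
time_s: 14.38
tcp_pos: [0.66, -0.265, 0.0191]
eef_rot: [-113.7, 89.8, 167.1]
contact_force: [-0.7, 0.7, -0.2]
gripper_width: 0.0005
```

```bash
python3 -c "
from h import *
rep(jig(.600,-.385,.02))
for n in ('wrist','side','scene'):
  c=capture(n);im=c['img']
  if n=='side': im=cv2.resize(im[165:305,215:365],None,fx=4.2,fy=4.2,interpolation=cv2.INTER_CUBIC)
  cv2.imwrite('pics/%s8.png'%n,im)
"
```

```text
t 14.3833 jig xyz 0.5982943467945492 -0.3845018982594658 0.019123461858553042 F jig -0.5319365432261142 0.8071952884256888 -0.16285956010901978 M [-0.0715  0.0366 -0.0285] w 0.00045560621482800657
tool axes in jig (cols x,y,z):
 [[-0.0028  1.     -0.0006]
 [ 0.0012 -0.0006 -1.    ]
 [-1.     -0.0028 -0.0012]]
tool z angle from jig x -90.0340577900385
shift tool: [-0.0009  0.0017  0.0005]
```

View pics/wrist8.png

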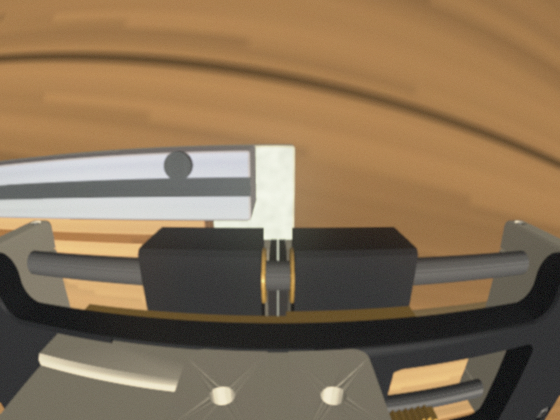

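View pics/side8.png

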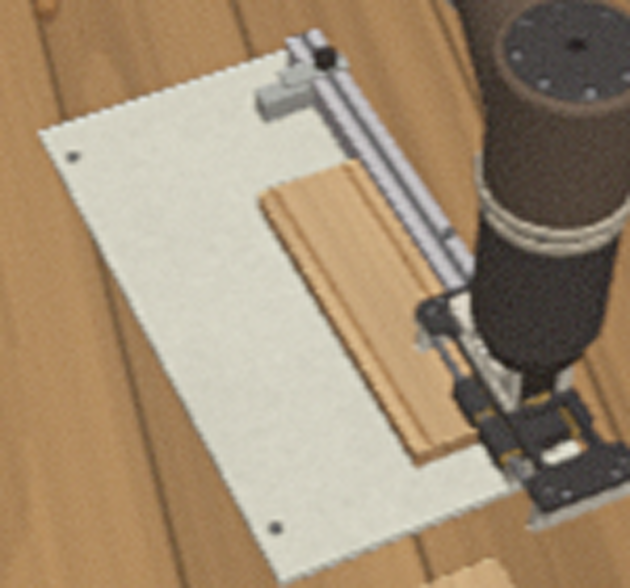

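Emit:
play_rows:
  series: [0,0.001,-0.002,0,0,0.001,-0.002,0,0,0.001,-0.002,0,0,0,-0.002,0,0,0,-0.002,0]

```text
time_s: 14.95
tcp_pos: [0.6625, -0.2546, 0.0222]
eef_rot: [76.4, 90.0, -2.8]
contact_force: [0.3, -0.2, 0.2]
gripper_width: 0.0005
```

Emit:
play_rows:
  series: [0,0,-0.0015,0,0,0,-0.0015,0,0,0,-0.0015,0,0,0,-0.0015,0,0,0,-0.0015,0]

```text
time_s: 15.37
tcp_pos: [0.6608, -0.2475, 0.0218]
eef_rot: [42.6, 90.0, -36.6]
contact_force: [0.2, -0.2, 0.8]
gripper_width: 0.0005
```

Emit:
play_rows:
  series: [0,0,-0.0015,0,0,0,-0.0015,0,0,0,-0.0015,0,0,0,-0.0015,0,0,0,-0.0015,0]

```text
time_s: 15.78
tcp_pos: [0.6594, -0.2401, 0.0217]
eef_rot: [-53.6, 90.0, -132.8]
contact_force: [0.6, -0.9, -0.2]
gripper_width: 0.0003
```

```bash
python3 -c "
from h import *
rep(jig(.602,-.29,.02))
for n in ('wrist','side'):
  c=capture(n);im=c['img']
  if n=='side': im=cv2.resize(im[165:305,215:365],None,fx=4.2,fy=4.2,interpolation=cv2.INTER_CUBIC)
  cv2.imwrite('pics/%s9.png'%n,im)
"
```

```text
t 15.7833 jig xyz 0.6023940214144553 -0.359959291194463 0.021739021771135725 F jig 0.41257625223360966 -1.0269016039138719 -0.24039490147092474 M [-0.3517 -0.0449 -0.0137] w 0.00027013573145111345
tool axes in jig (cols x,y,z):
 [[-0.0001  1.     -0.0004]
 [-0.     -0.0004 -1.    ]
 [-1.     -0.0001  0.    ]]
tool z angle from jig x -90.02131767542265
shift tool: [ 0.0017 -0.0004 -0.07  ]
```

View pics/wrist9.png

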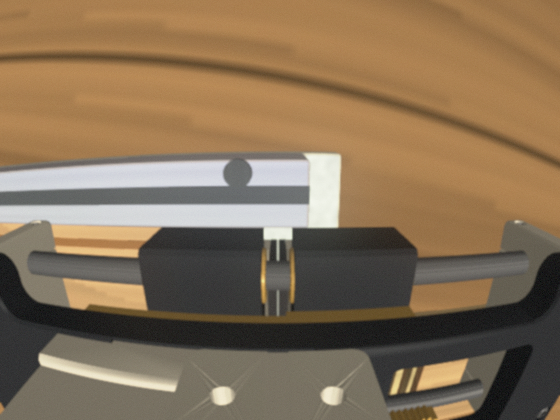

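View pics/side9.png

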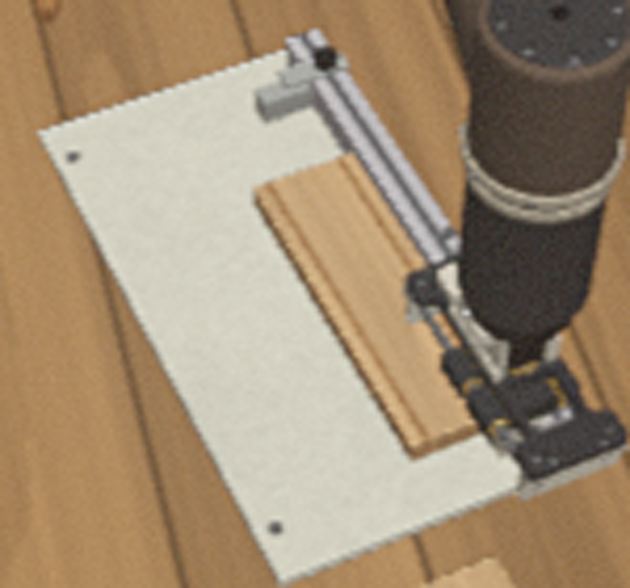

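Emit:
play_rows:
  series: [0.001,0,-0.002,0,0.001,0,-0.002,0,0,0,-0.002,0,0,0,-0.002,0,0,0,-0.002,0]

```text
time_s: 16.3
tcp_pos: [0.6575, -0.2301, 0.0197]
eef_rot: [-114.8, 90.0, 166.0]
contact_force: [0.3, -0.8, 0.2]
gripper_width: 0.0002
```

Emit:
play_rows:
  series: [0,0,-0.002,0,0,0,-0.002,0,0,0,-0.002,0,0,0,-0.002,0,0,0,-0.002,0]

```text
time_s: 16.72
tcp_pos: [0.6556, -0.2204, 0.0198]
eef_rot: [82.3, 90.0, 3.1]
contact_force: [0.1, -1.3, 0.1]
gripper_width: 0.0004
```

Emit:
play_rows:
  series: [0,0,-0.002,0,0,0,-0.002,0,0,0,-0.002,0,0,0,-0.002,0,0,0,-0.002,0]

```text
time_s: 17.13
tcp_pos: [0.6538, -0.2106, 0.0198]
eef_rot: [78.3, 90.0, -0.9]
contact_force: [0.3, -0.9, -0.2]
gripper_width: 0.0005
```

```bash
python3 -c "
from h import *
rep(jig(.602,-.29,.02))
for n in ('wrist','side'):
  c=capture(n);im=c['img']
  if n=='side': im=cv2.resize(im[165:305,215:365],None,fx=4.2,fy=4.2,interpolation=cv2.INTER_CUBIC)
  cv2.imwrite('pics/%s10.png'%n,im)
"
```

```text
t 17.1333 jig xyz 0.6024681535815838 -0.32985683692058687 0.019771488421758094 F jig 0.10358539104190807 -0.9245730963813049 -0.23047344731588057 M [-0.3251 -0.0374  0.0122] w 0.0005196342468946831
tool axes in jig (cols x,y,z):
 [[ 0.0001  1.     -0.0004]
 [-0.     -0.0004 -1.    ]
 [-1.      0.0001  0.    ]]
tool z angle from jig x -90.02072919608973
shift tool: [-0.0002 -0.0005 -0.0399]
```

View pics/side10.png

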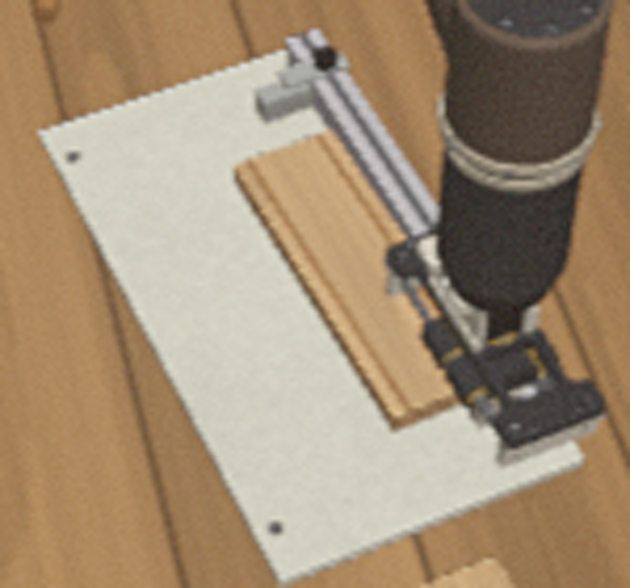

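```bash
python3 - <<'E'
from h import *
for im,nl,nr in (("now",.537,.537),):
    c=capture("side"); d=capture("scene")
    yl=-.038
    for t,cam,x,z in(("near bot side",c,.535,.012),):
        r=edge(cam,jig(x,yl-.27,0)[:2],jig(x,yl-.01,0)[:2],z,w=4); print(t,r,r[0]@EX[:2],r[0]@EY[:2])
    r=edge(d,jig(.535,yl-.20,0)[:2],jig(.535,yl-.01,0)[:2],.034,w=4); print("near top scene",r,r[0]@EX[:2])
    r=edge(c,jig(.535,yl,0)[:2],jig(.62,yl,0)[:2],.034,w=5); print("left top side",r,r[0]@EY[:2])
    cv2.imwrite("pics/d11.png",cv2.resize(d["img"][165:290,180:345],None,fx=4.7,fy=4.7,interpolation=cv2.INTER_CUBIC))
E
```

```text
near bot side (array([ 0.5589, -0.0708], dtype=float32), np.float32(102.03124), np.float32(0.4632411)) 0.5356090969766396 -0.17472833239981267
near top scene (array([ 0.5512, -0.0381], dtype=float32), np.float32(101.83145), np.float32(0.53054595)) 0.5341274366802092
left top side (array([0.5725, 0.0768], dtype=float32), np.float32(11.726892), np.float32(0.6381496)) -0.03234135828332782
```

View pics/d11.png

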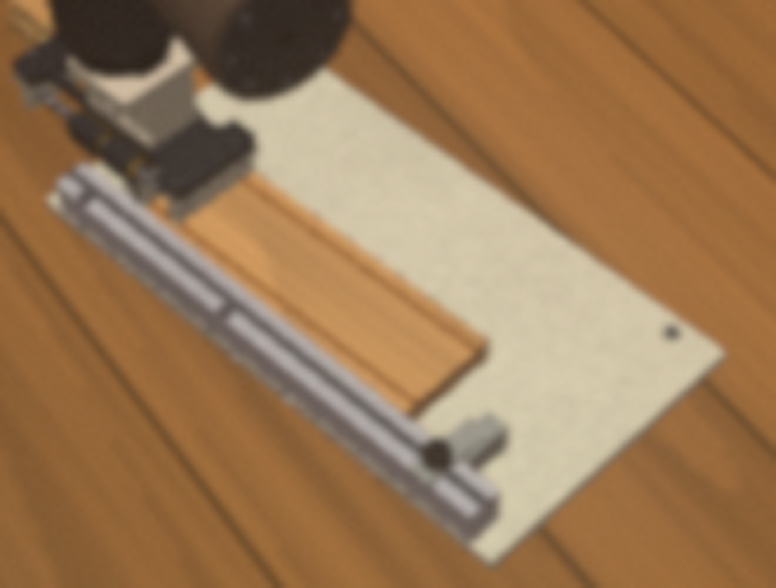

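View pics/wrist10.png

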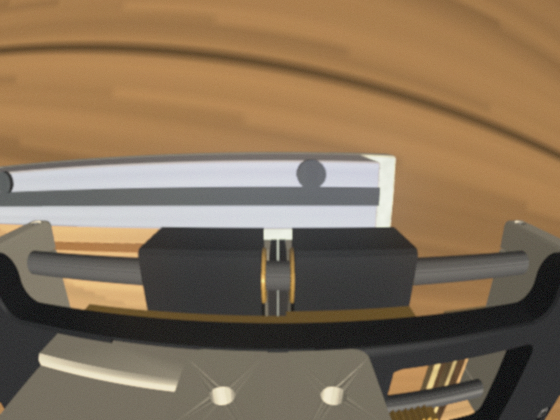

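The fence-side push has skewed the panel by about 1.1°, and its left end is 5 mm off the fence. I'll back off and push just outside the panel's centre line, which turns the left end back to the fence.

Emit:
play_rows:
  series: [0,0,0.002,0,0,0,0.003,0,0,-0.008,0,0,0,-0.012,0,0,0,-0.012,0,0]

```text
time_s: 17.75
tcp_pos: [0.6224, -0.222, 0.0195]
eef_rot: [-117.5, 90.0, 163.3]
contact_force: [-0.6, -0.2, -0.2]
gripper_width: 0.0005
```

Emit:
play_rows:
  series: [0,0,-0.0015,0,0,0,-0.0015,0,0,0,-0.0015,0,0,0,-0.0015,0,0,0,-0.0015,0]

```text
time_s: 18.17
tcp_pos: [0.6224, -0.2141, 0.0198]
eef_rot: [53.8, 90.0, -25.3]
contact_force: [0.5, -1.0, -0.2]
gripper_width: 0.0005
```

Emit:
play_rows:
  series: [0,0.0001,-0.002,0,0,0.0001,-0.002,0,0,0.0001,-0.002,0,0,0.0001,-0.002,0,0,0.0001,-0.002,0]

```text
time_s: 18.58
tcp_pos: [0.6205, -0.2041, 0.0197]
eef_rot: [-111.6, 90.0, 169.2]
contact_force: [0.5, -1.5, 0.1]
gripper_width: 0.0003
```

```bash
cat > m.py <<'E'
from h import *
import sys
yl=float(sys.argv[1]);tag=sys.argv[2]
rep()
c=capture("side");d=capture("scene")
r=edge(c,jig(.535,yl-.27,0)[:2],jig(.535,yl-.01,0)[:2],.012,w=4); print("near bot side",r,r[0]@EX[:2])
r=edge(d,jig(.535,yl-.18,0)[:2],jig(.535,yl-.01,0)[:2],.034,w=4); print("near top scene",r,r[0]@EX[:2])
r=edge(c,jig(.535,yl,0)[:2],jig(.62,yl,0)[:2],.034,w=4); print("left top side",r,r[0]@EY[:2])
cv2.imwrite("pics/d%s.png"%tag,cv2.resize(d["img"][165:290,180:345],None,fx=4.7,fy=4.7,interpolation=cv2.INTER_CUBIC))
cv2.imwrite("pics/c%s.png"%tag,cv2.resize(c["img"][165:305,215:365],None,fx=4.2,fy=4.2,interpolation=cv2.INTER_CUBIC))
E
python3 m.py -.022 12
```

```text
t 18.5833 jig xyz 0.5709920306252311 -0.31724864537407166 0.019692365563871862 F jig 0.2057648623166457 -1.5282045285322219 0.095907212574514 M [-0.351  -0.0327 -0.0061] w 0.00033120835966779646
tool axes in jig (cols x,y,z):
 [[-0.0001  1.     -0.0003]
 [ 0.     -0.0003 -1.    ]
 [-1.     -0.0001 -0.    ]]
tool z angle from jig x -90.01712529442558
near bot side (array([ 0.5551, -0.0452], dtype=float32), np.float32(101.42353), np.float32(0.4028351)) 0.5366318906905277
near top scene (array([ 0.5477, -0.0119], dtype=float32), np.float32(101.348274), np.float32(0.5449772)) 0.5356581308791557
left top side (array([0.5767, 0.0903], dtype=float32), np.float32(11.002932), np.float32(0.6597294)) -0.01981663934385803
```

View pics/c12.png

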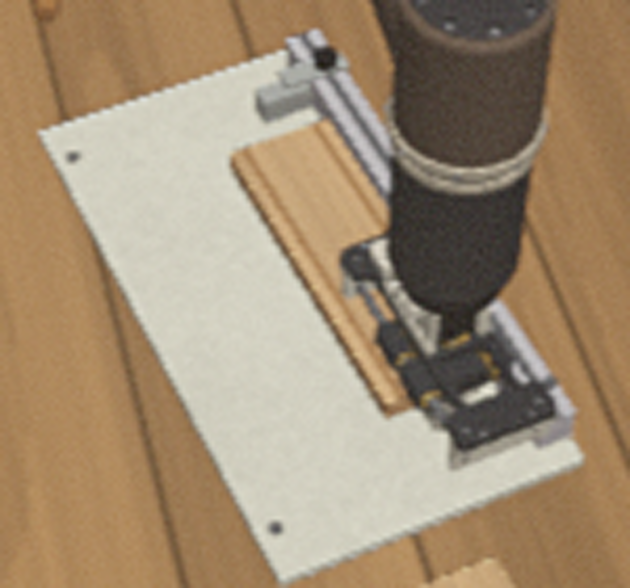

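Emit:
play_rows:
  series: [0,0.0001,-0.002,0,0,0.0001,-0.002,0,0,0.0001,-0.002,0,0,0.0001,-0.002,0,0,0.0001,-0.002,0]

```text
time_s: 19.1
tcp_pos: [0.619, -0.1943, 0.0197]
eef_rot: [-95.9, 90.0, -175.0]
contact_force: [-1.0, -2.0, 0.3]
gripper_width: 0.0005
```

Emit:
play_rows:
  series: [0,0.0001,-0.002,0,0,0.0001,-0.002,0,0,0.0001,-0.002,0,0,0.0001,-0.002,0,0,0.0001,-0.002,0]

```text
time_s: 19.52
tcp_pos: [0.6177, -0.1843, 0.0198]
eef_rot: [-52.1, 90.0, -131.2]
contact_force: [-0.7, -1.1, 0.3]
gripper_width: 0.0009
```

```bash
python3 m.py -.001 13
```

```text
t 19.5167 jig xyz 0.571967326599372 -0.29731715708708206 0.019771492842295933 F jig -0.8904058635743078 -0.9084952399892472 0.2526740998274202 M [-0.3917  0.0623  0.0205] w 0.0009448283036014953
tool axes in jig (cols x,y,z):
 [[-0.      1.     -0.0003]
 [-0.     -0.0003 -1.    ]
 [-1.     -0.      0.    ]]
tool z angle from jig x -90.01722814288385
near bot side (array([ 0.5566, -0.0438], dtype=float32), np.float32(100.80969), np.float32(0.4251466)) 0.5383886735262566
near top scene (array([0.5447, 0.0127], dtype=float32), np.float32(101.13336), np.float32(0.62210804)) 0.5373734862508505
left top side (array([0.5727, 0.1113], dtype=float32), np.float32(13.727957), np.float32(0.66807324)) 0.0015177660013286926
```

View pics/c13.png

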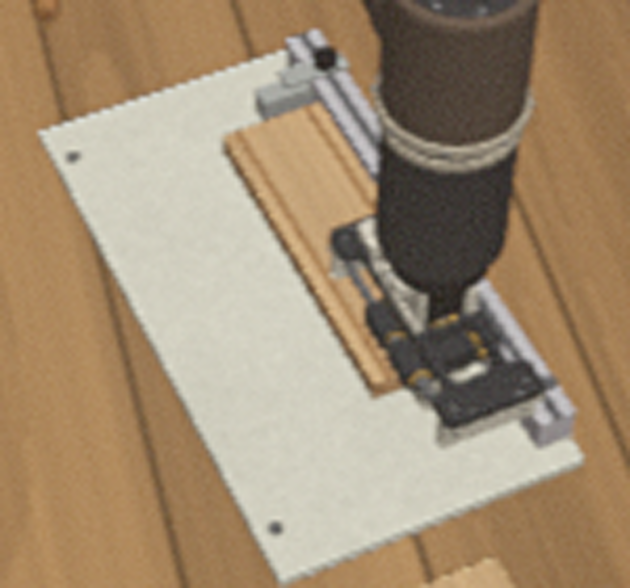

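View pics/d13.png

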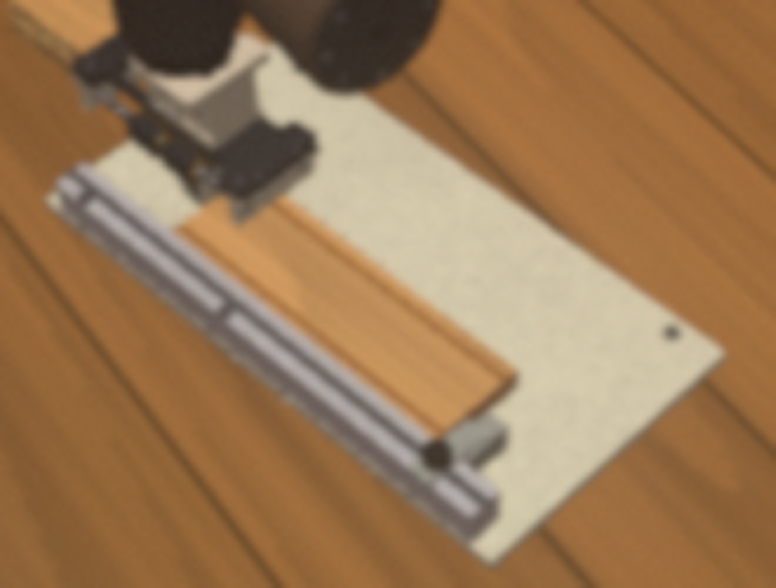

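Skew is now nearly zero and about 12 mm remains to the stop. Before the final slide I'll re-seat the panel on the fence with the two-finger press.

Emit:
play_rows:
  series: [0,0,0.003,0,0,0,0.005,0,-0.02,0,0,0,-0.025,0,0,0,-0.025,0,0,0]

```text
time_s: 20.03
tcp_pos: [0.6187, -0.193, 0.0899]
eef_rot: [-101.1, 89.9, 179.7]
contact_force: [0.7, 0.1, -0.4]
gripper_width: 0.0006
```

Emit:
play_rows:
  series: [0,-0.0136,-0.033,0,0,-0.0136,-0.033,0,0,-0.0136,-0.033,0,0,-0.0136,-0.033,0,0,-0.0136,-0.033,0]
  jaw: 100

```text
time_s: 20.45
tcp_pos: [0.5207, -0.0425, 0.0899]
eef_rot: [90.2, 90.0, 11.0]
contact_force: [1.1, 0.6, 0.4]
gripper_width: 0.0282
```

Emit:
play_rows:
  series: [0.014,0,0,0,0.014,0,0,0,0.014,0,0,0,0.014,0,0,0,0.013,0,0,0]

```text
time_s: 20.87
tcp_pos: [0.5217, -0.0432, 0.0203]
eef_rot: [95.8, 90.0, 16.7]
contact_force: [-0.5, 0.1, -0.6]
gripper_width: 0.0613
```

```bash
python3 m.py 0.0 14; python3 -c "
from h import *
rep(jig(.522,-.14,.0195))
cv2.imwrite('pics/w14.png',capture('wrist')['img'])"
```

```text
t 20.8667 jig xyz 0.5042725289597556 -0.14067061708523715 0.020318866360160656 F jig -0.4444566983427608 0.22950221540421276 -0.6025080903162346 M [-0.092  -0.0345  0.0217] w 0.06126764475327446
tool axes in jig (cols x,y,z):
 [[ 0.0006  1.     -0.0002]
 [ 0.0001 -0.0002 -1.    ]
 [-1.      0.0006 -0.0001]]
tool z angle from jig x -90.0131612495724
near bot side (array([ 0.5556, -0.0396], dtype=float32), np.float32(100.796326), np.float32(5.1976943)) 0.5382308339982477
near top scene (array([0.5449, 0.011 ], dtype=float32), np.float32(100.60889), np.float32(0.5722207)) 0.537206549940065
left top side (array([0.562 , 0.1049], dtype=float32), np.float32(32.208027), np.float32(13.67498)) -0.002770819651533766
t 20.9667 jig xyz 0.5026956251038426 -0.1408526247097017 0.01908748200346001 F jig -0.3873108520752451 0.1895111431925488 -0.13467639928922578 M [-0.0683  0.0488 -0.009 ] w 0.06963987593862142
tool axes in jig (cols x,y,z):
 [[-0.0034  1.     -0.001 ]
 [-0.0001 -0.001  -1.    ]
 [-1.     -0.0034  0.0001]]
tool z angle from jig x -90.0544790685326
shift tool: [-0.0005  0.0193 -0.0009]
```

View pics/w14.png

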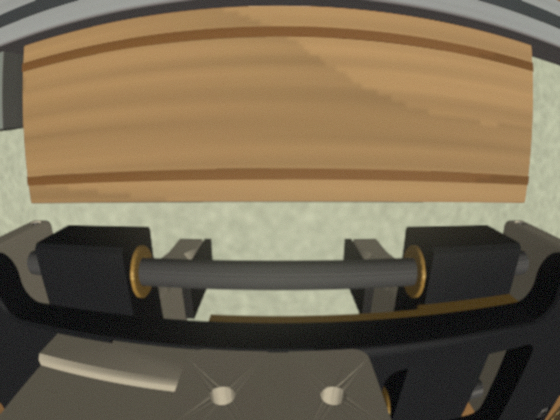

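Emit:
play_rows:
  series: [0,0.003,0,0,0,0.003,0,0,0,0.003,0,0,0,0.003,0,0,0,0.002,0,0]

```text
time_s: 21.43
tcp_pos: [0.5361, -0.0403, 0.0213]
eef_rot: [91.5, 89.9, 12.3]
contact_force: [0.5, 0.9, -0.4]
gripper_width: 0.0875
```

Emit:
play_rows:
  series: [0,0.001,0,0,0,0.001,0,0,0,0.001,0,0,0,0.0008,0,0,0,0.0006,0,0]

```text
time_s: 21.85
tcp_pos: [0.5396, -0.0396, 0.0207]
eef_rot: [-78.4, 90.0, -157.6]
contact_force: [0.1, 0.4, 0.6]
gripper_width: 0.0875
```

```bash
python3 -c "
from h import *
rep()"
```

```text
t 21.85 jig xyz 0.5224572883600652 -0.140496404859576 0.0207483175992901 F jig 0.12970564946352617 0.33374138095805245 0.5507180703083437 M [-0.0148  0.0002 -0.0403] w 0.08748593220896757
tool axes in jig (cols x,y,z):
 [[-0.0001  1.     -0.0003]
 [-0.     -0.0003 -1.    ]
 [-1.     -0.0001  0.    ]]
tool z angle from jig x -90.018488196635
```

Emit:
play_rows:
  series: [0,0.0005,0,0,0,0.0005,0,0,0,0.0004,0,0,0,0.0004,0,0,0,0.0004,0,0]

```text
time_s: 22.27
tcp_pos: [0.5415, -0.0393, 0.0207]
eef_rot: [-90.1, 90.0, -169.2]
contact_force: [-1.6, -0.2, 0.3]
gripper_width: 0.0875
```

Emit:
play_rows:
  series: [-0.0002,0.0004,0,0,-0.0002,0.0004,0,0,-0.0002,0.0004,0,0,-0.0002,0.0004,0,0,-0.0002,0.0004,0,0]

```text
time_s: 22.68
tcp_pos: [0.5415, -0.0393, 0.021]
eef_rot: [-91.1, 89.8, -170.3]
contact_force: [-7.0, 0.4, -3.4]
gripper_width: 0.0876
```

```bash
python3 -c "
from h import *
rep()"
```

```text
t 22.6833 jig xyz 0.5244361087341876 -0.14055852202984034 0.020953642733720298 F jig -6.774328027530817 1.6802906362554142 -3.36330581796421 M [-0.2723  2.2945  0.3183] w 0.087574452954553
tool axes in jig (cols x,y,z):
 [[-0.004   1.     -0.0007]
 [ 0.0001 -0.0007 -1.    ]
 [-1.     -0.004  -0.0001]]
tool z angle from jig x -90.04229742564871
```

Emit:
play_rows:
  series: [0.0002,0.0005,0,-0.001,0.0001,0.0005,0,0,0,0.0005,0,0,0,0.0005,0,0,0,0.0004,0,0]

```text
time_s: 23.1
tcp_pos: [0.5416, -0.0395, 0.0205]
eef_rot: [-90.7, 89.5, -169.8]
contact_force: [-13.5, -1.5, 5.8]
gripper_width: 0.0876
```

```bash
python3 -c "
from h import *
rep()"
```

```text
t 23.1 jig xyz 0.5244530381304461 -0.14070775745781572 0.020496639656321772 F jig -13.518499181859404 1.0798410481127199 5.751223770848444 M [-0.2809  4.7473  0.2099] w 0.08758571091549808
tool axes in jig (cols x,y,z):
 [[-0.008   1.     -0.0004]
 [ 0.0001 -0.0004 -1.    ]
 [-1.     -0.008  -0.0001]]
tool z angle from jig x -90.02520062661803
```

Emit:
play_rows:
  series: [-0.0003,0.0003,0,0,-0.0003,0.0002,0,0,-0.0001,0,0,0,0,0,0,0,0,0,0,0]

```text
time_s: 23.52
tcp_pos: [0.5416, -0.0395, 0.0205]
eef_rot: [-91.0, 89.5, -170.2]
contact_force: [-11.0, -1.6, -0.8]
gripper_width: 0.0875
```

Emit:
play_rows:
  series: [0,0,0,0,0,0,0,0,0,0,0,0,0,0,0,0,0,0,0,0]

```text
time_s: 23.93
tcp_pos: [0.5416, -0.0395, 0.0205]
eef_rot: [-90.8, 89.5, -170.0]
contact_force: [-10.7, -0.9, -0.4]
gripper_width: 0.0879
```

Emit:
play_rows:
  series: [0,0,0,0,0,0,0,0,0,0,0,0,0,0,0,0,0,0,0,0]

```text
time_s: 24.35
tcp_pos: [0.5416, -0.0395, 0.0206]
eef_rot: [-90.9, 89.5, -170.1]
contact_force: [-11.5, -1.3, -0.2]
gripper_width: 0.0878
```

```bash
python3 -c "
from h import *
rep()"
```

```text
t 24.35 jig xyz 0.5244764838768389 -0.1407431045868467 0.020557914338631123 F jig -11.554708833668924 0.9166986702161473 -0.18986193311821864 M [-0.4477  4.0965  0.2834] w 0.08782525682191147
tool axes in jig (cols x,y,z):
 [[-0.0089  1.     -0.0006]
 [ 0.0002 -0.0006 -1.    ]
 [-1.     -0.0089 -0.0001]]
tool z angle from jig x -90.03563606263074
```

Raise it a little to about 15 N, hold, then release slowly.

Emit:
play_rows:
  series: [-0.0001,0.0004,0,-0.0006,-0.0001,0.0004,0,0,-0.0001,0.0004,0,0,0,0,0,0,0,0,0,0]

```text
time_s: 24.77
tcp_pos: [0.5416, -0.0395, 0.0206]
eef_rot: [-91.4, 89.4, -170.6]
contact_force: [-13.0, -1.8, 0.3]
gripper_width: 0.0882
```

Emit:
play_rows:
  series: [0,0,0,0,0,0,0,0,0,0,0,0,0,0,0,0,0,0,0,0]

```text
time_s: 25.18
tcp_pos: [0.5416, -0.0395, 0.0206]
eef_rot: [-91.4, 89.4, -170.5]
contact_force: [-14.2, -0.2, 0.7]
gripper_width: 0.0878
```

Emit:
play_rows:
  series: [0,0,0,0,0,0,0,0,0,0,0,0,0,0,0,0,0,0,0,0]

```text
time_s: 25.6
tcp_pos: [0.5416, -0.0395, 0.0206]
eef_rot: [-91.4, 89.4, -170.5]
contact_force: [-14.0, -1.2, 0.2]
gripper_width: 0.0879
```

Emit:
play_rows:
  series: [0.0003,-0.0008,0,0,0.0003,-0.001,0,0,0.0003,-0.001,0,0,0.0002,-0.001,0,0,0,-0.001,0,0]

```text
time_s: 26.02
tcp_pos: [0.5415, -0.0394, 0.0208]
eef_rot: [-91.1, 89.9, -170.2]
contact_force: [-3.3, -0.4, -1.8]
gripper_width: 0.0878
```

Emit:
play_rows:
  series: [0,-0.001,0,0,0,-0.003,0,0,0,-0.005,0,0,0,-0.006,0,0,0,-0.006,0,0]

```text
time_s: 26.43
tcp_pos: [0.5226, -0.0429, 0.0217]
eef_rot: [91.7, 89.9, 12.6]
contact_force: [0.5, 0.7, -0.2]
gripper_width: 0.0876
```

```bash
python3 m.py 0.0 15
```

```text
t 26.4333 jig xyz 0.5051470077491403 -0.1404508956198741 0.021723837399639085 F jig 0.6191721722176194 0.6228335391216937 -0.24187979719416453 M [-0.0874  0.0052 -0.0061] w 0.08763183383174408
tool axes in jig (cols x,y,z):
 [[ 0.0015  1.      0.0015]
 [ 0.      0.0015 -1.    ]
 [-1.      0.0016 -0.    ]]
tool z angle from jig x -89.91527093123887
near bot side (array([ 0.5558, -0.0436], dtype=float32), np.float32(100.74758), np.float32(5.6243515)) 0.537612494672505
near top scene (array([0.5442, 0.0149], dtype=float32), np.float32(100.57534), np.float32(0.5272663)) 0.5372911632709717
left top side (array([0.566 , 0.1118], dtype=float32), np.float32(35.463654), np.float32(11.99373)) 0.003271335185062665
```

View pics/c15.png

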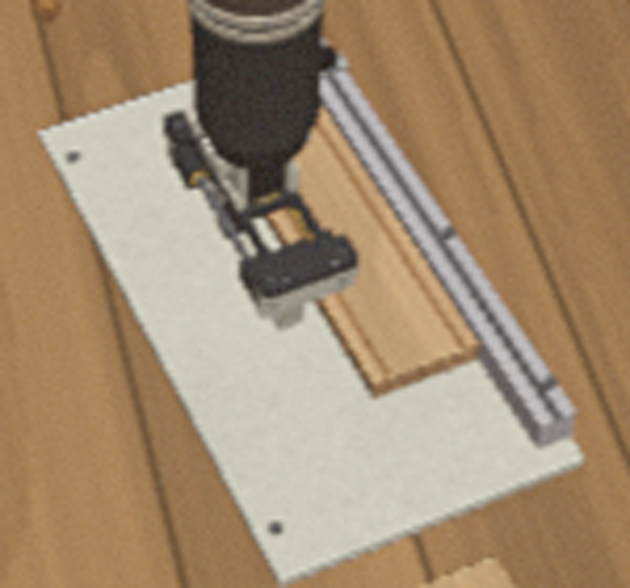

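View pics/d15.png

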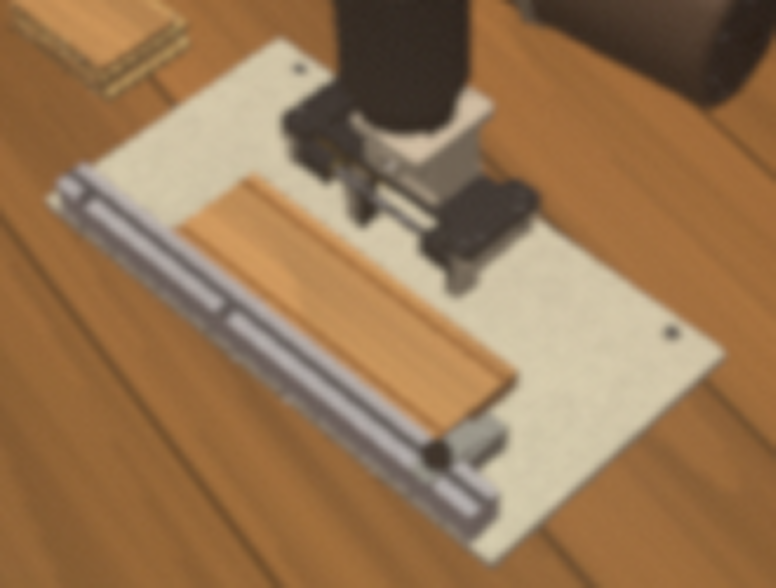

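Emit:
play_rows:
  series: [-0.015,0,0,0.0015,-0.02,0,0,0,-0.02,0,0,0,-0.012,0,0,0,0,0,0.01,0]
  jaw: 0

```text
time_s: 26.95
tcp_pos: [0.5264, -0.0518, 0.0915]
eef_rot: [88.9, 89.7, 9.8]
contact_force: [0.5, -0.7, 0.1]
gripper_width: 0.0598
```

Emit:
play_rows:
  series: [0,0.0136,0.033,0,0,0.0136,0.033,0,0,0.0136,0.033,0,0,0.0136,0.033,0,0,0.0136,0.033,0]

```text
time_s: 27.37
tcp_pos: [0.6226, -0.204, 0.0876]
eef_rot: [-110.7, 90.0, 170.2]
contact_force: [1.7, 1.1, 0.6]
gripper_width: 0.0266
```

Emit:
play_rows:
  series: [0,0,0,0,0,0,0,0,0,0,0,0,0,0,0,0,0.01,0,0,0]

```text
time_s: 27.78
tcp_pos: [0.6231, -0.2015, 0.0802]
eef_rot: [70.3, 89.8, -8.7]
contact_force: [0.4, 0.2, 0.6]
gripper_width: 0.0007
```

Emit:
play_rows:
  series: [0.012,0,0,0,0.012,0,0,0,0.012,0,0,0,0.012,0,0,0,0.01,0,0,0]

```text
time_s: 28.2
tcp_pos: [0.6213, -0.2018, 0.0183]
eef_rot: [-106.6, 89.9, 174.2]
contact_force: [0.6, -1.2, -0.0]
gripper_width: 0.0006
```

```bash
python3 m.py 0.001 16;python3 -c "
from h import *
rep(jig(.573,-.299,.0197))"
```

```text
t 28.2 jig xyz 0.5722379903344542 -0.3151331176194397 0.018288084743387636 F jig 0.40772804806336854 -1.2543749718433341 -0.0006149166597144567 M [-0.1102 -0.0189  0.0371] w 0.0005783987115278847
tool axes in jig (cols x,y,z):
 [[-0.0016  1.     -0.    ]
 [ 0.0005 -0.     -1.    ]
 [-1.     -0.0016 -0.0005]]
tool z angle from jig x -90.0021574832999
near bot side (array([ 0.5556, -0.0388], dtype=float32), np.float32(100.7651), np.float32(0.39642543)) 0.5384029214465037
near top scene (array([0.545, 0.011], dtype=float32), np.float32(100.57641), np.float32(0.5601105)) 0.5373077542363398
left top side (array([0.5684, 0.1104], dtype=float32), np.float32(12.468484), np.float32(1.07055)) 0.0014752366863149619
t 28.3 jig xyz 0.5713464194514973 -0.31504334162709263 0.017597361059882577 F jig 0.3496109972082209 -0.05686574302500675 0.04576035044005658 M [-0.0595  0.091  -0.0376] w 0.0005152299378739102
tool axes in jig (cols x,y,z):
 [[-0.0039  1.     -0.0005]
 [ 0.0012 -0.0005 -1.    ]
 [-1.     -0.0039 -0.0012]]
tool z angle from jig x -90.02889758507483
shift tool: [-0.0021  0.0016 -0.016 ]
```

View pics/c16.png

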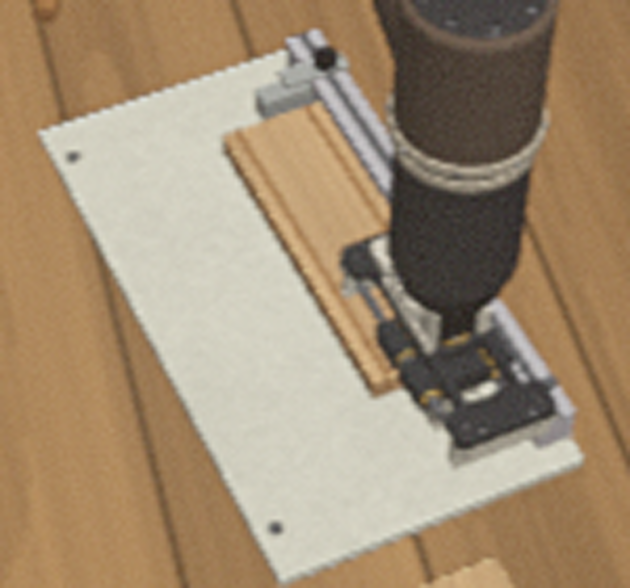

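Emit:
play_rows:
  series: [0,0,-0.003,0,0,0,-0.003,0,0,0,-0.003,0,0,0,-0.003,0,0,0,-0.002,0]

```text
time_s: 28.72
tcp_pos: [0.6197, -0.1879, 0.0211]
eef_rot: [79.6, 89.9, 0.5]
contact_force: [-0.1, 0.2, -0.4]
gripper_width: 0.0003
```

Emit:
play_rows:
  series: [0.0005,0,-0.0015,0,0,0,-0.0015,0,0,0.0001,-0.0015,0,0,0.0001,-0.0015,0,0,0.0001,-0.0015,0]

```text
time_s: 29.13
tcp_pos: [0.6183, -0.1809, 0.0199]
eef_rot: [-9.4, 90.0, -88.6]
contact_force: [0.3, -0.8, -0.2]
gripper_width: 0.0008
```

```bash
python3 m.py 0.005 17
```

```text
t 29.1333 jig xyz 0.5731547489967006 -0.29409520200453537 0.019899786867222113 F jig 0.1478979646960188 -0.8153680943806628 -0.19804681718156542 M [-0.4244  0.0645  0.0427] w 0.0008343904666445131
tool axes in jig (cols x,y,z):
 [[-0.      1.     -0.0003]
 [-0.0002 -0.0003 -1.    ]
 [-1.     -0.      0.0002]]
tool z angle from jig x -90.01894560189228
near bot side (array([ 0.5546, -0.0335], dtype=float32), np.float32(100.806274), np.float32(0.44109902)) 0.5384114421017914
near top scene (array([0.5431, 0.0193], dtype=float32), np.float32(100.80926), np.float32(0.67351055)) 0.5370616050505516
left top side (array([0.5665, 0.1131], dtype=float32), np.float32(13.558537), np.float32(0.90454066)) 0.004465835485496309
```

View pics/d17.png

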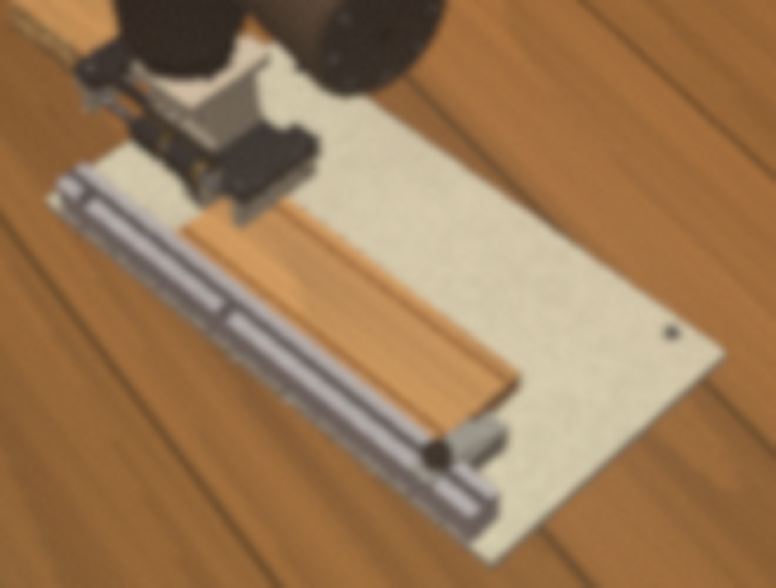

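Emit:
play_rows:
  series: [0,0.0001,-0.001,0,0,0.0001,-0.001,0,0,0.0001,-0.001,0,0,0.0001,-0.001,0,0,0.0001,-0.001,0]

```text
time_s: 29.65
tcp_pos: [0.6177, -0.1758, 0.0198]
eef_rot: [-92.1, 90.0, -171.3]
contact_force: [-1.0, -1.5, 0.2]
gripper_width: 0.0004
```

Emit:
play_rows:
  series: [0,0.0001,-0.0006,0,0,0.0001,-0.0006,0,0,0.0001,-0.0006,0,0,0,-0.0006,0,0,0,-0.0005,0]

```text
time_s: 30.07
tcp_pos: [0.6176, -0.1729, 0.0198]
eef_rot: [-111.8, 90.0, 169.0]
contact_force: [0.8, 0.5, -0.5]
gripper_width: 0.0003
```

Emit:
play_rows:
  series: [0,0,-0.0004,0,0,0,-0.0004,0,0,0,-0.0004,0,0,0,-0.0004,0,0,0,-0.0004,0]

```text
time_s: 30.48
tcp_pos: [0.6173, -0.172, 0.0199]
eef_rot: [-8.1, 89.9, -87.2]
contact_force: [0.7, -8.5, -2.2]
gripper_width: 0.0003
```

```bash
python3 m.py 0.013 18
```

```text
t 30.4833 jig xyz 0.5738968823157973 -0.2851195461388001 0.01992424208916649 F jig -0.9509423113079846 -8.478549913506578 -2.210189512629719 M [-3.4275 -0.387  -0.0204] w 0.00031668859375377615
tool axes in jig (cols x,y,z):
 [[-0.0002  1.     -0.0001]
 [-0.0011 -0.0001 -1.    ]
 [-1.     -0.0002  0.0011]]
tool z angle from jig x -90.00570527961827
near bot side (array([ 0.5538, -0.0306], dtype=float32), np.float32(100.60513), np.float32(0.4764863)) 0.5381340092956567
near top scene (array([0.5448, 0.0104], dtype=float32), np.float32(100.8478), np.float32(0.5906724)) 0.5370342152198556
left top side (array([0.5645, 0.1216], dtype=float32), np.float32(13.247615), np.float32(0.7255613)) 0.013146411592161997
```

View pics/d18.png

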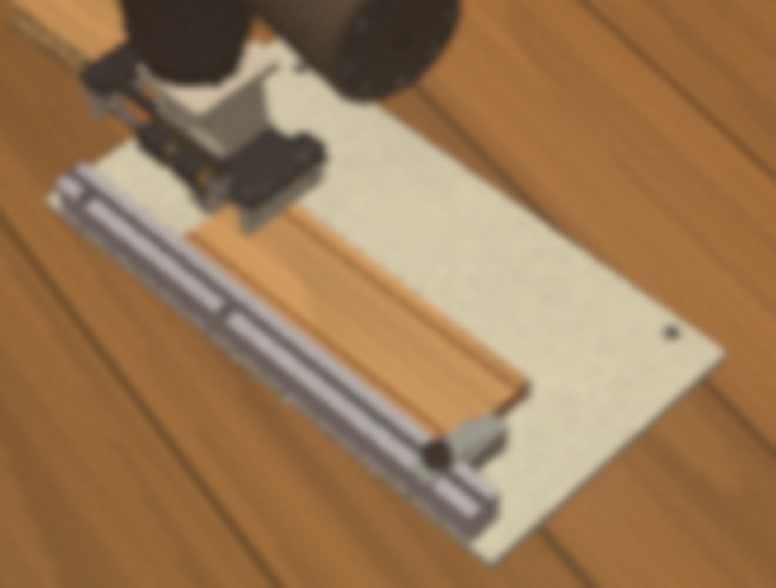

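View pics/c18.png

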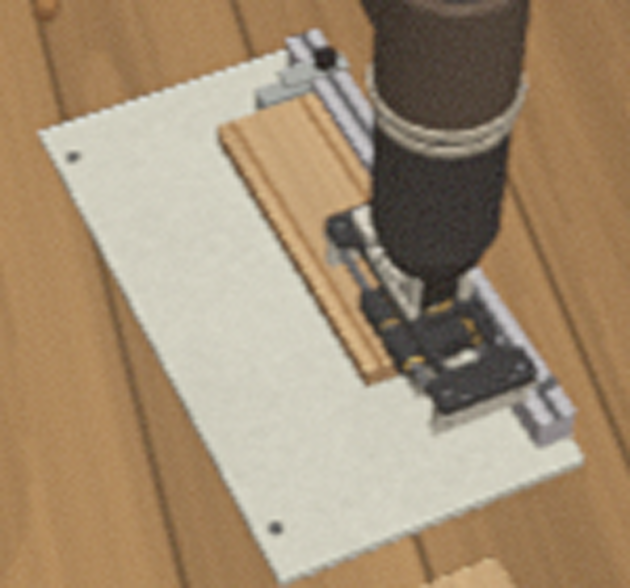

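Emit:
play_rows:
  series: [0,0,0.001,0,0,0,0.001,0,0,0,0.003,0,0,0.006,0.002,0,0,0.01,0,0]

```text
time_s: 31.0
tcp_pos: [0.6343, -0.1752, 0.02]
eef_rot: [-150.9, 90.0, 129.9]
contact_force: [-0.2, 0.6, 0.8]
gripper_width: 0.0009
```

Emit:
play_rows:
  series: [0,0.009,0,0,0,0,-0.002,0,0,0,-0.001,0,0,0,-0.001,0,0,0,-0.001,0]

```text
time_s: 31.42
tcp_pos: [0.6418, -0.168, 0.0197]
eef_rot: [-107.6, 90.0, 173.3]
contact_force: [0.3, -0.1, -0.3]
gripper_width: 0.0004
```

```bash
python3 m.py 0.013 19
```

```text
t 31.4167 jig xyz 0.5986924000857754 -0.28583401042380946 0.01968996668886652 F jig 0.2987123818041671 -0.13728725964343805 -0.27538501725139414 M [-0.0326  0.0006 -0.0788] w 0.0004341439885162769
tool axes in jig (cols x,y,z):
 [[-0.0005  1.     -0.0001]
 [ 0.0002 -0.0001 -1.    ]
 [-1.     -0.0005 -0.0002]]
tool z angle from jig x -90.0065805191627
near bot side (array([ 0.5537, -0.0302], dtype=float32), np.float32(100.74208), np.float32(0.49900258)) 0.5380728462877956
near top scene (array([0.543 , 0.0205], dtype=float32), np.float32(100.58955), np.float32(0.5888109)) 0.5371876745968326
left top side (array([0.5634, 0.1212], dtype=float32), np.float32(13.27682), np.float32(0.693759)) 0.01294507980418931
```

Emit:
play_rows:
  series: [0,0,-0.0004,0,0,0,-0.0004,0,0,0,-0.0003,0,0,0,-0.0003,0,0,0,-0.0003,0]

```text
time_s: 31.93
tcp_pos: [0.642, -0.1674, 0.02]
eef_rot: [10.8, 90.0, -68.3]
contact_force: [1.0, -5.7, -1.0]
gripper_width: 0.0003
```

```bash
python3 -c "
from h import *
rep()"
```

```text
t 31.9333 jig xyz 0.5989799349171768 -0.28520163368416296 0.020006471871452623 F jig -0.06203615405214005 -5.83278884533221 -1.0277071325023637 M [-2.422  -0.3959  0.0428] w 0.00030299590672534717
tool axes in jig (cols x,y,z):
 [[ 0.0002  1.     -0.0002]
 [-0.0008 -0.0002 -1.    ]
 [-1.      0.0002  0.0008]]
tool z angle from jig x -90.01245118090219
```

Emit:
play_rows:
  series: [0.0001,0.0001,-0.0003,0,0.0001,0.0001,-0.0003,0,0.0001,0.0001,-0.0003,0,0,0.0001,-0.0003,0,0,0.0001,-0.0002,0]

```text
time_s: 32.35
tcp_pos: [0.642, -0.1672, 0.02]
eef_rot: [-12.0, 89.9, -91.1]
contact_force: [0.2, -13.1, -0.5]
gripper_width: 0.0004
```

```bash
python3 -c "
from h import *
rep()"
```

```text
t 32.35 jig xyz 0.5990821742713437 -0.2851047574226122 0.01998502262588449 F jig -2.30798219375089 -12.93324921648854 -0.5353790358118469 M [-4.6419 -0.0588  0.0234] w 0.00041752328103368015
tool axes in jig (cols x,y,z):
 [[-0.0004  1.     -0.0003]
 [-0.002  -0.0003 -1.    ]
 [-1.     -0.0004  0.002 ]]
tool z angle from jig x -90.01776690755179
```

Emit:
play_rows:
  series: [0,0,-0.0002,0,0,0,-0.0002,0,0,0,0,0,0,0,0,0,0,0,0,0]

```text
time_s: 32.77
tcp_pos: [0.642, -0.1672, 0.02]
eef_rot: [-8.0, 89.9, -87.2]
contact_force: [0.8, -13.5, -0.5]
gripper_width: 0.0002
```

Emit:
play_rows:
  series: [0,0,0,0,0,0,0,0,0,0,0,0,0,0,0,0,0,0,0,0]

```text
time_s: 33.18
tcp_pos: [0.642, -0.1672, 0.02]
eef_rot: [-7.5, 89.9, -86.7]
contact_force: [-0.1, -13.8, -0.8]
gripper_width: 0.0004
```

Emit:
play_rows:
  series: [0,0,0,0,0,0,0,0,0,0,0,0,0,0,0,0,0,0,0,0]

```text
time_s: 33.6
tcp_pos: [0.642, -0.1672, 0.02]
eef_rot: [-8.4, 89.9, -87.6]
contact_force: [0.7, -13.4, -0.7]
gripper_width: 0.0006
```

```bash
python3 m.py 0.013 20
```

```text
t 33.6 jig xyz 0.5990525549385695 -0.28508800798151807 0.019997253740095984 F jig -1.8633223517263382 -13.250803006775804 -0.6691675636922788 M [-4.9129 -0.2902  0.0696] w 0.0005772332623809638
tool axes in jig (cols x,y,z):
 [[-0.0003  1.     -0.0005]
 [-0.0023 -0.0005 -1.    ]
 [-1.     -0.0003  0.0023]]
tool z angle from jig x -90.03092792211771
near bot side (array([ 0.5533, -0.0271], dtype=float32), np.float32(100.70438), np.float32(0.4470483)) 0.5382640369296904
near top scene (array([0.542 , 0.0262], dtype=float32), np.float32(100.57591), np.float32(0.5556488)) 0.5372891571196963
left top side (array([0.5634, 0.1212], dtype=float32), np.float32(13.327531), np.float32(0.7221054)) 0.012967379304027781
```

Emit:
play_rows:
  series: [0,0,-0.0002,0,0,0,-0.0001,0,0,0,0,0,0,0,0,0,0,0,0,0]

```text
time_s: 34.12
tcp_pos: [0.642, -0.1672, 0.02]
eef_rot: [-6.6, 89.9, -85.8]
contact_force: [2.1, -14.6, 0.4]
gripper_width: 0.0004
```

Emit:
play_rows:
  series: [0,0,0,0,0,0,0,0,0,0,0,0,0,0,0,0,0,0,0,0]

```text
time_s: 34.53
tcp_pos: [0.6421, -0.1672, 0.02]
eef_rot: [-5.3, 89.9, -84.5]
contact_force: [0.9, -13.5, -0.9]
gripper_width: 0.0008
```

Emit:
play_rows:
  series: [0,0,0.0005,0,0,0,0.0005,0,0,0,0.0007,0,0,0,0.0008,0,0,0,0.001,0]

```text
time_s: 34.95
tcp_pos: [0.6425, -0.1678, 0.0195]
eef_rot: [168.6, 90.0, 89.4]
contact_force: [0.3, 0.0, -0.4]
gripper_width: 0.0003
```

Emit:
play_rows:
  series: [0,0,0.002,0,0,0,0.003,0,0,0,0.004,0,0,0,0.004,0,0,0,0,0]

```text
time_s: 35.37
tcp_pos: [0.6452, -0.1814, 0.0195]
eef_rot: [29.2, 90.0, -50.0]
contact_force: [0.6, 0.3, -0.6]
gripper_width: 0.0005
```

Emit:
play_rows:
  series: [-0.015,0,0,0,-0.02,0,0,0,-0.025,0,0,0,-0.02,0,0,0,-0.01,0,0,0]

```text
time_s: 35.78
tcp_pos: [0.6464, -0.1809, 0.1126]
eef_rot: [71.3, 89.8, -7.9]
contact_force: [-0.1, 0.4, -0.2]
gripper_width: 0.0005
```

Emit:
play_rows:
  series: [-0.01,-0.035,0,0,-0.01,-0.035,0,0,-0.01,-0.03,0,0,0,0,-0.02,0,0,0,-0.035,0]

```text
time_s: 36.2
tcp_pos: [0.5354, -0.1472, 0.1401]
eef_rot: [71.4, 89.9, -8.0]
contact_force: [1.8, 1.2, 0.8]
gripper_width: 0.0002
```

```bash
python3 m.py 0.013 21; python3 -c "
from h import *
cv2.imwrite('pics/w21.png',capture('wrist')['img']);cv2.imwrite('pics/s21.png',capture('scene')['img'])"
```

```text
t 36.2 jig xyz 0.4981372552318207 -0.24535411898794016 0.14007899515121391 F jig 2.0114880847866616 0.8674895784672532 0.8393151321624365 M [ 0.1329 -0.1988  0.0141] w 0.00019248857847889395
tool axes in jig (cols x,y,z):
 [[ 0.0011  1.     -0.0042]
 [-0.0004 -0.0042 -1.    ]
 [-1.      0.0011  0.0004]]
tool z angle from jig x -90.23859147864007
near bot side (array([ 0.5525, -0.0192], dtype=float32), np.float32(100.28185), np.float32(5.043552)) 0.5389919982305537
near top scene (array([0.542 , 0.0262], dtype=float32), np.float32(100.56378), np.float32(0.66235375)) 0.537288888251719
left top side (array([0.5661, 0.1172], dtype=float32), np.float32(15.091244), np.float32(11.304217)) 0.00851882981642399
```

View pics/w21.png

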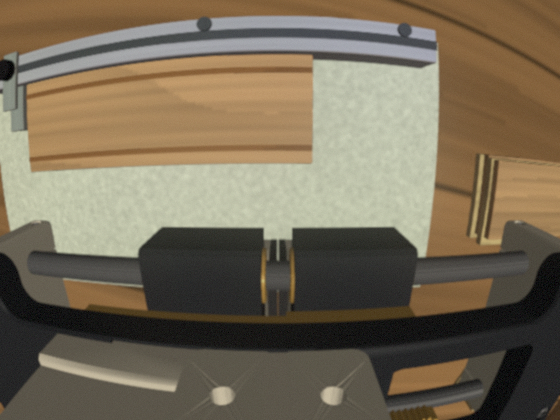

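View pics/d21.png

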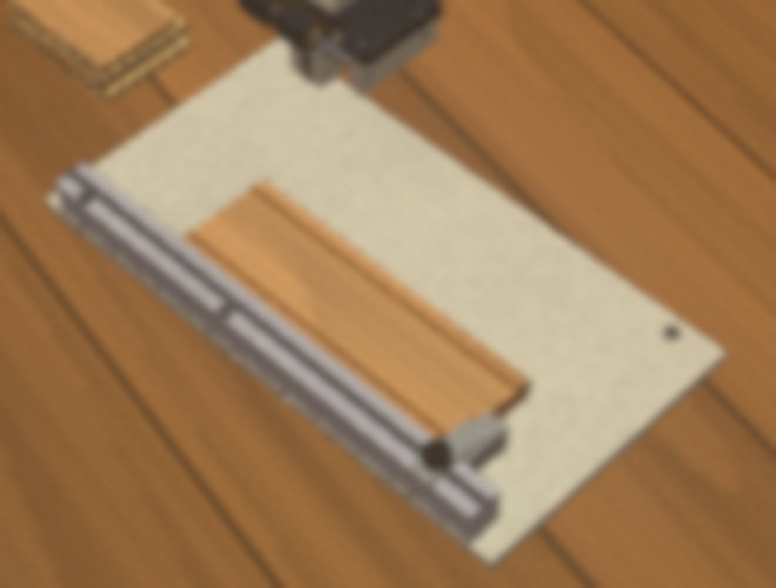

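View pics/c21.png

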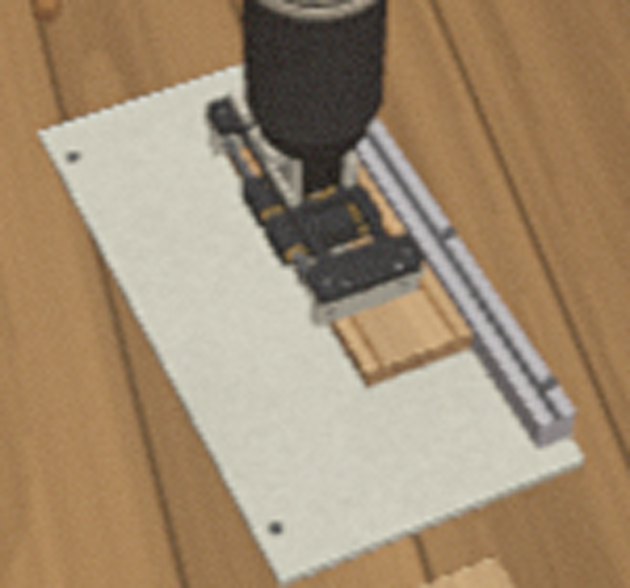

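Emit:
play_rows:
  series: [-0.02,0,0,0,-0.02,0,0,0,-0.02,0,0,0,0,0,0,0,0,0,0,0]

```text
time_s: 36.82
tcp_pos: [0.5372, -0.146, 0.2002]
eef_rot: [83.4, 89.9, 4.1]
contact_force: [1.1, 1.0, -0.1]
gripper_width: 0.0004
```

Emit:
play_rows:
  series: [0,-0.03,0,0,0,-0.03,0,0,0,0,0,0,0,0,0,0,0,0,0,0]

```text
time_s: 37.23
tcp_pos: [0.4776, -0.157, 0.1991]
eef_rot: [-101.5, 90.0, 179.4]
contact_force: [0.4, -0.3, 0.4]
gripper_width: 0.0007
```

```bash
python3 - <<'E'
from h import *
c=capture("side");d=capture("scene")
a,b=jig(.537,-.26,0)[:2],jig(.537,.005,0)[:2]
r=edge(d,a,b,.034,w=4);print("near top scene",r,r[0]@EX[:2])
w=capture("wrist");cv2.imwrite("pics/w22.png",w["img"])
cv2.imwrite("pics/s22.png",d["img"])
E
```

```text
near top scene (array([ 0.5517, -0.0252], dtype=float32), np.float32(100.85505), np.float32(0.6376009)) 0.5370835535095078
```

View pics/w22.png

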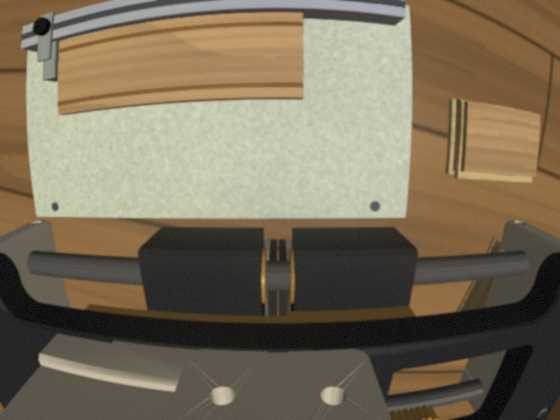

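View pics/s22.png

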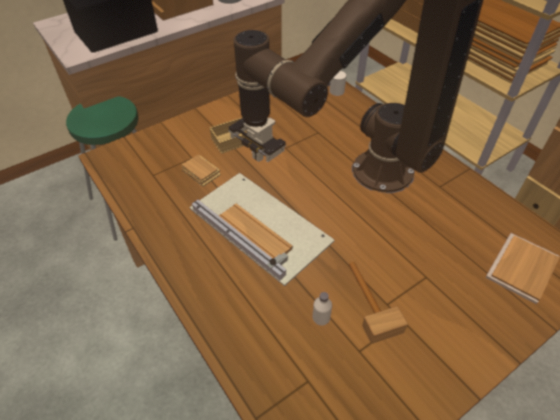

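The full unobstructed near edge reads 100.86°, and the fence read about 100.87°, so they are parallel. The wrist view shows the panel's left end at (58,75) against the stop at (50,70). The offcuts, glue and mallet look unmoved. I'm handing in.

```bash
python3 -c "
from plant import *
print(close_job())"
```

```text
the job is handed in; nothing more can be done
None
```

The drawer side is against the fence and the stop, and I handed the job in at about 37 s of the 72 s allowed.

**What I did**
- **Fence:** I pushed the near edge with both open fingers at once, so two points, and held a press of about 14–15 N.
- **Slide:** I pushed the right-hand end with shut fingers. My first push line was too close to the fence and turned the panel about 1.1°, taking its left end off the fence.
- **Correction:** I moved the push just outside the panel's centre line, which brought it back. About 12 mm short of the stop I re-seated it on the fence at about 14 N.
- **Stop:** I slid it to the stop and pressed in line with the stop for about 2 s at 13–14.6 N, then let off slowly and moved clear. The highest force I read in the whole job was about 15 N.

**Last checks**
- **Parallel to the fence:** the panel's near edge reads 100.86° against about 100.87° for the fence. Its distance from the fence matches the seated reading to about 0.2 mm.
- **Square on the stop:** the finger stopped at the same place, within about 0.1 mm, at two points 25 mm apart across the end.
- **Other things:** the glue, mallet and offcuts look unmoved. The arm partly hid the tray in the last picture, but it never went near it.

**Less certain:** some partial edge fits varied by about 0.3°, and fits blocked by the arm were discarded. The cameras cannot show gaps below about half a millimetre, so tightness rests mainly on the presses.

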